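# Pack the test weights on their stand after the scale check

### The arm

A 6-joint arm with a two-finger parallel gripper is mounted at the origin on the work surface. World frame = base frame: x ahead of the robot, y to its left, z up, the work surface at z = 0. Lengths are in m, angles in degrees, forces in N, time in s.
With the tool pointing down it reaches from about 0.3 to 0.75 m from the base axis. Payload 8.5 kg.
Tool frame: the origin (TCP) lies midway between the tips of the shut fingers; the grasp point (between the pads) lies env.tcp_to_grasp behind it (env.tcp_to_grasp is the distance from the TCP to the grasp point, in m); z points along the fingers, y is the direction in which the jaws open and shut (so a half turn about z gives the same grasp; the last joint's range is limited). The gripper opens to 85 mm and grips with 20 to 120 N. Pads are 22 mm wide; open, the fingers measure 114 mm over their backs; the gripper's body (76 mm by 85 mm) begins 54 mm behind the grasp point. The pads swing forward as they close: fully open they stand 13 mm farther back than shut.
Start: joints at [59.399, 21.807, 74.336, -0, 83.858, -12.336], TCP at [0.172, 0.522, 0.231] pointing down, gripper open.
Joint ranges: [-178.18, 178.18], [-50.72, 133.34], [12.68, 142.11], [-81.47, 261.47], [9.98, 163.14], [-165.26, 165.26]. Speed limits (degrees/s): [136.94, 136.94, 180, 180, 180, 180].

### API

Orientations are given as a 3x3 rotation matrix whose columns are the frame's x, y, z axes.
In Python, from rig import readout, imaging, job, env gives the robot as it stands.
- The arm moves only by the tool move_arm, never from a script. Its argument "motion" is a list of rows, each a list of 3 entries, a list of its own where there are three numbers: the shift along the tool's x, y, z normalised to -1 to 1, where 1 is 0.02 m, then the turn, a rotation vector about the tool's x, y, z normalised to -1 to 1, where 1 is 120 degrees, then the gripper command: -1 is shut, 1 is fully open, values between are in proportion. In form: [[[tx, ty, tz], [rx, ry, rz], claw], ...]. A call has 1 to 12 rows; each row shifts and turns the pose as measured when the row begins, along the tool's axes as they then stand; what a row does not reach is not made up. A row lasts 1/12 s, in which the tool goes at most 41.7 mm and 7.16 degrees, less where a joint would pass 70% of its speed; a pose out of reach is approached as far as the arm can. A call with a number of a shift or a turn outside -1 to 1 is refused whole. A call with a gripper value outside its range is refused whole. The fingers move at their own pace and stop on an object; "squeeze" is the grip in N (left out, the last holds). Time passes only in rows, so rows that do not move let the fingers close. It gives the time, the measured TCP pose, the force and the opening at its end, in the units of the state.
- readout.observe(): the state, without advancing time (a new reading comes with each control period).
- imaging.get_image(name): name is "scene" or "top" or "wrist"; returns a dict with "img" (420x560x3 uint8, blue, green, red), "fov_y" (degrees; the focal length in pixels is half the picture's height over the tangent of half this angle, whatever the lens; pixels are square), "cx", "cy" (the principal point, pixels), "eye" and "orientation" of the camera in the world. Camera axes: x right, y up, looking along -z (the intrinsics and any distortion apply to the point x, -y, -z); pixel columns grow to the right and rows downward; lengths in m; the calibration is good to about 2 mm. A picture is of the moment at which its call begins. There is no depth.
- job.close_job(): hands the job in, once; it reports no verdict.
The state is a dict: "time_s": time; "q": joint angles; "qvel": joint speeds; "joint_efforts": joint torques, N m; "position": TCP position; "tool_rot": TCP orientation; "ft_force": force on the tool from outside, world axes, zero at the start; "wrist_torque": the same for the moment, N m; "grip_width": finger opening in m.
Only numpy, scipy, OpenCV 4.12 (cv2) and the standard library are available. Lean on these libraries where they do the work, as an engineer would, in place of code of your own. Each camera call takes 0.05 s, during which the arm holds its last target.

### The job

The counter scale has been checked; pack its brass test weights for carrying. The largest is already on the stand's centre post: thread the middle-sized one on next and then the smallest, each lowered fully home rather than dropped, and last lower the aluminium keeper plate over the two guide pins, keeping it level, until it sits down on the pins' shoulders. Let go of everything, and leave the rest of the things on the counter where they are.

Things in the scene. Friction and masses are not known exactly. Their poses are not given: they have to be found in the camera images.
- stand: Carrying stand, fixed to the counter: grey base 120 x 210 x 20 mm (x, y, z) with a centre post at x = y = 0 and two guide pins at y = +80 and -80 mm. Origin: centre of the base's underside, at counter height; z up, y along the line of the pins.
- post_tip (a point): Blunt tip of the centre post, on its axis, 128 mm above the stand's origin. The post is 18 mm in diameter; its last 10 mm taper to 8 mm.
- pin_left (a point): Tip of the guide pin at the stand's +y side, 175 mm above the stand's origin. The pin is 14 mm in diameter (its last 10 mm taper to 6 mm) and stands on a column 26 mm in diameter, whose flat top, the shoulder, is 135 mm above the stand's origin. A wide gripper at the post should close along the stand's x, clear of the pins.
- pin_right (a point): Tip of the guide pin at the stand's -y side; the same sizes as the other.
- weight_large: Loose brass ring weight, 950 g: round flange 100 mm in diameter, 12 mm thick; on it a round collar 40 mm in diameter and 26 mm high (38 mm in all), to be gripped from above; straight hole 22 mm in diameter right through. Origin: on the axis at the underside; z up. Already home on the post, resting on the base, its origin 20 mm above the stand's; it stays there.
- weight_middle: Loose brass ring weight, 720 g: round flange 84 mm in diameter, 12 mm thick; on it a round collar 40 mm in diameter and 26 mm high (38 mm in all), to be gripped from above; straight hole 22 mm in diameter right through. Origin: on the axis at the underside; z up. Starts flat on the counter. Home: origin 58 mm above the stand's.
- weight_small: Loose brass ring weight, 530 g: round flange 68 mm in diameter, 12 mm thick; on it a round collar 40 mm in diameter and 26 mm high (38 mm in all), to be gripped from above; straight hole 22 mm in diameter right through. Origin: on the axis at the underside; z up. Starts flat on the counter. Home: origin 96 mm above the stand's.
- keeper_plate: Loose aluminium plate 70 x 200 x 10 mm (x, y, z), 480 g, flat on the counter, handle up. Two through holes of 18 mm diameter at x = 0, y = +80 and -80 mm; fits either way round. Origin: centre of the underside; z up. Home: origin 135 mm above the stand's, on the shoulders of both pins (1 mm above the small weight).
- plate_handle (a point): Centre of the plate's bridge handle, 37 mm above the plate's underside: a straight bar 14 mm wide (plate's x), 92 mm long (plate's y) and 16 mm high, on two feet at y = +41 and -41 mm, with 19 mm free between plate and bar.
- label_roll: Bystander: roll of blank white labels standing on end, 76 mm in diameter, 45 mm high, with a hole. Origin: centre of the underside.
- seasoning_jar: Bystander: amber jar, 58 mm in diameter, 100 mm high. Origin: centre of the underside.
- steel_cup: Bystander: steel cup, 72 mm in diameter, 75 mm high. Origin: centre of the underside.
- cleaning_brush: Bystander: white brush lying flat. Origin: under its middle.
- spatula: Bystander: spatula with a black handle lying flat. Origin: under its middle.
- spice_tin: Bystander: plain metal tin, 60 mm in diameter, 80 mm high. Origin: centre of the underside.

How it is judged (in metres and radians):
On the way, in this order (a step that is already met when the one before it is completed fails the run):
1. the middle weight is home on the post, on the large one, before the small one is on (horizontal distance between weight_middle and stand below 0.006 m and z of weight_middle in the frame of stand between 0.054 and 0.062 m and angle between weight_middle's own z axis and vertical below 0.05 rad and horizontal distance between weight_small and stand above 0.03 m), for 0.2 s.
2. the small weight is home on the post, on the middle one, before the plate is on (horizontal distance between weight_small and stand below 0.006 m and z of weight_small in the frame of stand between 0.092 and 0.1 m and angle between weight_small's own z axis and vertical below 0.05 rad and horizontal distance between keeper_plate and stand above 0.03 m), for 0.2 s.
3. the keeper plate is down on the shoulders of both pins (horizontal distance between keeper_plate and stand below 0.006 m and z of keeper_plate in the frame of stand between 0.131 and 0.139 m and angle between keeper_plate's own z axis and vertical below 0.05 rad and angle between the y axis of keeper_plate and the y axis of stand, either way round below 0.08 rad), for 0.2 s.
At the end, for the whole second after the job is handed in: Large, middle and small weights are home on the post in that order from the bottom, and the plate on both pins' shoulders: each centred within 6 mm, at its home height within 4 mm, level within 0.05 rad, the plate in line with the pins within 0.08 rad; all at rest (below 0.02 m/s) (all of step 3 and horizontal distance between each of weight_large, weight_middle, weight_small and stand below 0.006 m and z of weight_large in the frame of stand between 0.016 and 0.024 m and angle between each of weight_large, weight_middle, weight_small's own z axis and vertical below 0.05 rad and z of weight_middle in the frame of stand between 0.054 and 0.062 m and z of weight_small in the frame of stand between 0.092 and 0.1 m and linear speed of each of weight_large, weight_middle, weight_small, keeper_plate below 0.02 m/s); the robot touches nothing.
It fails at once if a weight drops down the post (faster than 0.4 m/s while on it) ((horizontal distance between weight_middle and stand below 0.012 m and z of weight_middle in the frame of stand below 0.128 m and linear speed of weight_middle above 0.4 m/s) or (horizontal distance between weight_small and stand below 0.012 m and z of weight_small in the frame of stand below 0.128 m and linear speed of weight_small above 0.4 m/s)).
It fails at once if the keeper plate drops down the pins (faster than 0.4 m/s while on them) (horizontal distance between keeper_plate and stand below 0.012 m and z of keeper_plate in the frame of stand below 0.175 m and linear speed of keeper_plate above 0.4 m/s).
It fails at once if the keeper plate is tipped by more than 0.15 rad while on the pins (horizontal distance between keeper_plate and stand below 0.03 m and z of keeper_plate in the frame of stand below 0.175 m and angle between keeper_plate's own z axis and vertical above 0.15 rad).
It fails at once if another thing on the counter is shifted by more than 30 mm (distance of any of label_roll, seasoning_jar, steel_cup, cleaning_brush, spatula, spice_tin from where it was at the start of the episode above 0.03 m).
It also fails if it takes over 72 s, if anything falls off the work surface, if the arm or the gripper's body presses on something with over 40 N, if the wrist force passes 120 N, or if a joint passes its speed limit or range.

## Working session

There is one attempt and no reset: what is moved stays moved. The work goes in short steps, Python scripts to look and compute and a tool call to move; the robot and the scene stay as the last step left them, time stands still between calls to the robot, and variables do not carry over. Pictures are saved under pics/ and viewed, and the job is handed in when it is done.

Besides the shell and the picture viewer there is one more tool, called after "Emit:" as name(argument=value, ...), one argument or row to a line, values as JSON. move_arm: Moves the arm, as the interface text tells. Its arguments: {"type":"object","properties":{"motion":{"type":"array","items":{"type":"array"}},"squeeze":{"type":"number"}},"required":["motion"]}

```bash
ls; mkdir -p pics
python3 - <<'E'
from rig import readout, imaging, job, env
import cv2
print(env.tcp_to_grasp, readout.observe())
for n in ["scene","top","wrist"]:
    d=imaging.get_image(n); cv2.imwrite(f"pics/{n}0.png",d["img"]); print(n,{k:v for k,v in d.items() if k!="img"})
E
```

```text
pics
0.0187 {'time_s': 0.0, 'q': array([ 5.93969785e+01,  2.18397996e+01,  7.43844942e+01, -1.64245546e-03,
        8.38564215e+01, -1.23344510e+01]), 'qvel': array([-0.02861212,  0.01930693,  0.00399471,  0.00476665, -0.01594581,
       -0.0376445 ]), 'joint_efforts': array([-3.67409402e-04, -4.48455405e+01, -2.31279337e+01, -2.67510868e-04,
        4.72618281e-03,  2.19969604e-05]), 'position': array([0.17225698, 0.52202661, 0.23072445]), 'tool_rot': array([[-9.49598448e-01,  3.13468191e-01, -6.92642370e-04],
       [ 3.13468838e-01,  9.49597695e-01, -1.22703911e-03],
       [ 2.73093866e-04, -1.38231624e-03, -9.99999007e-01]]), 'ft_force': array([-0.1159462 , -0.39428461,  0.43299684]), 'wrist_torque': array([ 0.00679457, -0.01678959,  0.02847906]), 'grip_width': 0.08569509263479932}
scene {'fov_y': 44.76745814185123, 'cx': 277.3513011702581, 'cy': 211.05548531704684, 'eye': array([1.19066226, 0.20333773, 1.22462446]), 'orientation': array([[-0.27222409, -0.83051312,  0.48594445],
       [ 0.96223145, -0.23609379,  0.13553729],
       [ 0.00216297,  0.50448755,  0.86341626]])}
top {'fov_y': 51.99355659738798, 'cx': 278.60554437175216, 'cy': 211.1868660869902, 'eye': array([0.36553689, 0.02953252, 1.05946856]), 'orientation': array([[-0.14880177,  0.96740684, -0.20489519],
       [-0.98886443, -0.1450954 ,  0.03308274],
       [ 0.00227512,  0.20753634,  0.97822466]])}
wrist {'fov_y': 59.6013862101562, 'cx': 275.49251827065797, 'cy': 208.0941786050776, 'eye': array([0.09251453, 0.54800174, 0.3733349 ]), 'orientation': array([[ 0.31369175, -0.89845792, -0.30719838],
       [ 0.94952214,  0.29604336,  0.10375953],
       [-0.00227953, -0.32424017,  0.94597205]])}
```

View pics/scene0.png

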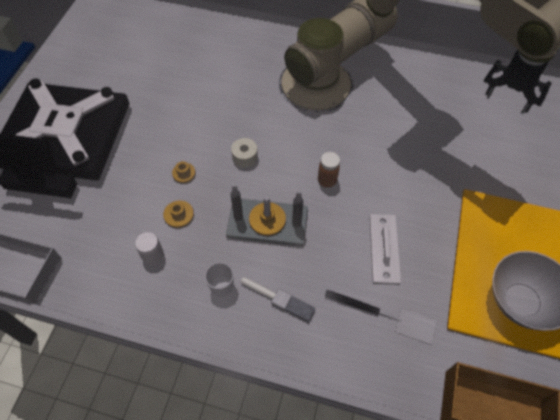

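View pics/top0.png

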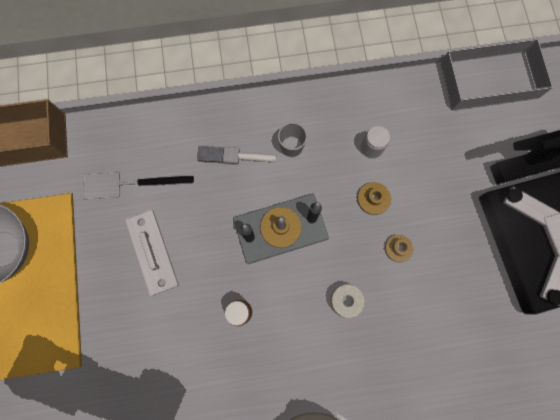

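View pics/wrist0.png

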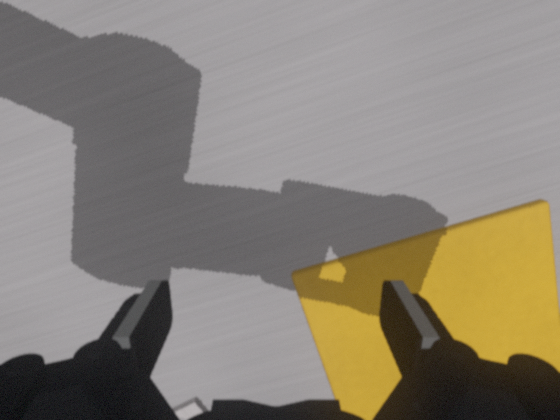

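```bash
cat > h.py <<'E'
import numpy as np, cv2
from rig import readout, imaging, job, env
def K(d):
    f=210/np.tan(np.radians(d["fov_y"]/2)); return f
def proj(d,P):
    p=(np.atleast_2d(P)-d["eye"])@d["orientation"]; f=K(d)
    return np.c_[d["cx"]+f*p[:,0]/-p[:,2], d["cy"]+f*p[:,1]/p[:,2]]
def ray(d,u,v,z):
    f=K(d); r=d["orientation"]@np.array([(u-d["cx"])/f,-(v-d["cy"])/f,-1]); return d["eye"]+r*(z-d["eye"][2])/r[2]
def crop(d,x0,y0,w,h,s,name):
    im=cv2.resize(d["img"][y0:y0+h,x0:x0+w],None,fx=s,fy=s,interpolation=cv2.INTER_CUBIC)
    for i in range(0,w,10): 
        cv2.line(im,(i*s,0),(i*s,6 if (x0+i)%50 else 14),(0,255,0),1)
        if (x0+i)%20==0: cv2.putText(im,str(x0+i),(i*s,22),0,.35,(0,255,0),1)
    for i in range(0,h,10):
        cv2.line(im,(0,i*s),(6,i*s),(0,255,0),1)
        if (y0+i)%20==0: cv2.putText(im,str(y0+i),(8,i*s+4),0,.35,(0,255,0),1)
    cv2.imwrite("pics/"+name,im)
E
python3 - <<'E'
from h import *
d=imaging.get_image("top")
crop(d,225,180,110,90,7,"a1.png"); crop(d,340,120,90,140,4,"a2.png"); crop(d,110,200,80,105,5,"a3.png")
d=imaging.get_image("scene")
crop(d,215,175,100,80,7,"a4.png"); crop(d,150,150,60,90,6,"a5.png"); crop(d,350,200,70,95,6,"a6.png")
E
```

```text
(no output)
```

View pics/a1.png

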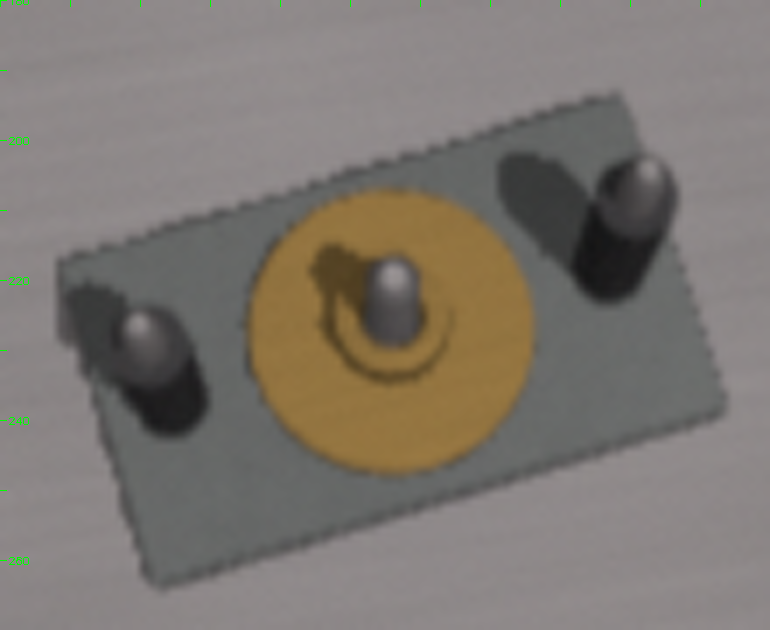

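View pics/a2.png

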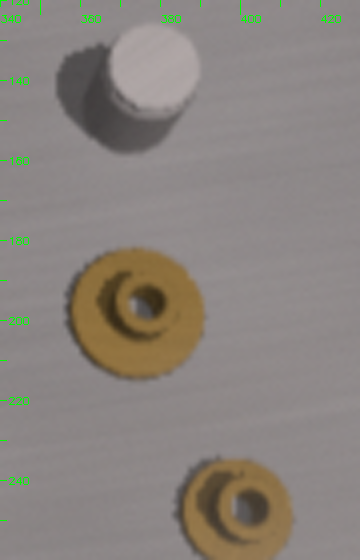

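View pics/a3.png

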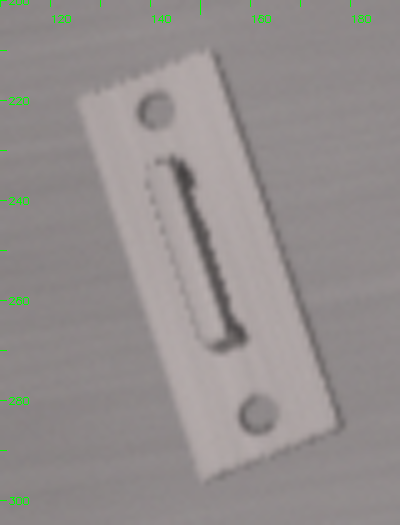

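View pics/a4.png

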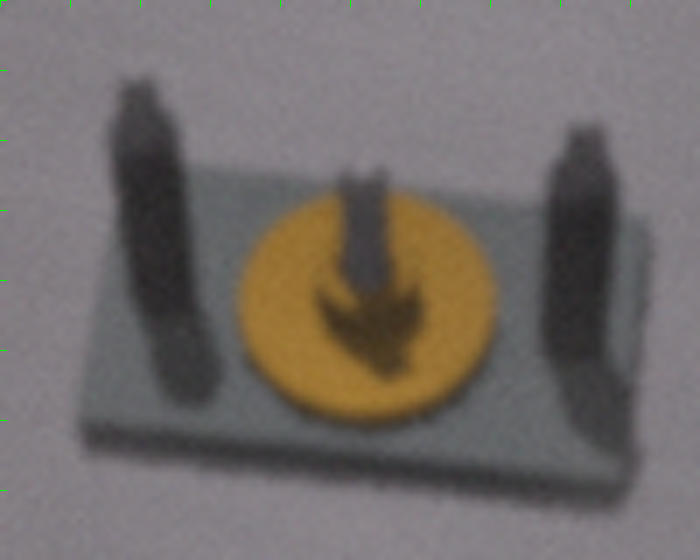

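View pics/a5.png

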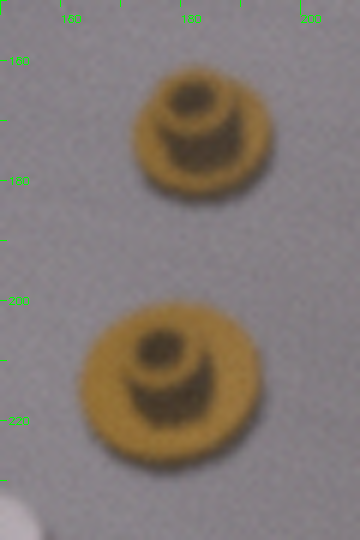

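View pics/a6.png

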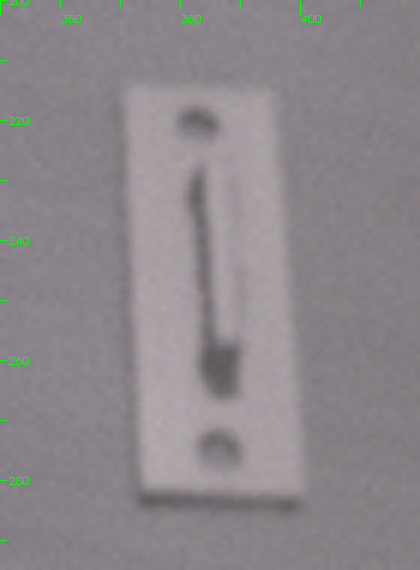

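Run:
```python
from h import *
np.set_printoptions(precision=4,suppress=True)
t=imaging.get_image("top"); s=imaging.get_image("scene")
def c(d,x0,y0,k,u,v,z): return ray(d,x0+u/k,y0+v/k,z)
A=[("base c1",620,95,.02),("base c2",727,408,.02),("base c3",150,575,.02),("base c4",60,260,.02),("flange",391,331,.032),("tip",395,270,.128),("pinA",648,170,.175),("pinB",140,325,.175)]
for n,u,v,z in A: print(n,c(t,225,180,7,u,v,z))
for n,u,v,z in [("mid fl",136.5,314,.012),("mid hole",147,302,.038),("sm fl",235.5,510,.012),("sm hole",250,506,.038)]: print(n,c(t,340,120,4,u,v,z))
for n,u,v,z in [("h1",155,109,.01),("h2",258,413,.01),("c",80,98,.01),("c",212,50,.01),("c",343,428,.01),("c",203,480,.01)]: print(n,c(t,110,200,5,u,v,z))
print("scene")
for n,u,v,z in [("flange",368,305,.032),("tip",364,180,.128),("pin l",137,83,.175),("pin r",585,130,.175)]: print(n,c(s,215,175,7,u,v,z))
for n,u,v,z in [("sm fl",203,133,.012),("sm hole",191,99,.038),("mid fl",171,383,.012),("mid hole",160,350,.038)]: print(n,c(s,150,150,6,u,v,z))
for n,u,v,z in [("h1",198,124,.01),("h2",220,450,.01),("c",125,88,.01),("c",272,88,.01),("c",300,495,.01),("c",138,495,.01)]: print(n,c(s,350,200,6,u,v,z))
```

```text
base c1 [ 0.6147 -0.0984  0.02  ]
base c2 [ 0.4984 -0.1166  0.02  ]
base c3 [0.4708 0.0896 0.02  ]
base c4 [0.5849 0.1062 0.02  ]
flange [ 0.5406 -0.0047  0.032 ]
tip [ 0.5433 -0.0056  0.128 ]
pinA [ 0.5533 -0.0838  0.175 ]
pinB [0.5291 0.0737 0.175 ]
mid fl [ 0.5816 -0.2472  0.012 ]
mid hole [ 0.5827 -0.2482  0.038 ]
sm fl [ 0.4516 -0.2831  0.012 ]
sm hole [ 0.4505 -0.2844  0.038 ]
h1 [0.6093 0.3351 0.01  ]
h2 [0.4535 0.2985 0.01  ]
c [0.6204 0.3713 0.01  ]
c [0.635  0.3045 0.01  ]
c [0.4403 0.2588 0.01  ]
c [0.4258 0.3274 0.01  ]
scene
flange [ 0.5491 -0.0028  0.032 ]
tip [ 0.5516 -0.0021  0.128 ]
pin l [ 0.5625 -0.081   0.175 ]
pin r [0.5384 0.0748 0.175 ]
sm fl [ 0.457  -0.2815  0.012 ]
sm hole [ 0.456  -0.2836  0.038 ]
mid fl [ 0.5909 -0.2455  0.012 ]
mid hole [ 0.589 -0.247  0.038]
h1 [0.4574 0.2984 0.01  ]
h2 [0.6135 0.3349 0.01  ]
c [0.4479 0.263  0.01  ]
c [0.4294 0.3278 0.01  ]
c [0.6246 0.3712 0.01  ]
c [0.6435 0.3049 0.01  ]
```

Emit:
move_arm(
  motion=[
    [[0, 0, 0], [0, 0, 0.0585], 1],
    [[0, 0, 0], [0, 0, 0.0585], 1],
    [[0, 0, 0], [0, 0, 0.0585], 1],
    [[0, 0, 0], [0, 0, 0.0585], 1],
    [[0, 0, 0], [0, 0, 0.0585], 1],
    [[0, 0, 0], [0, 0, 0.0585], 1],
    [[0, 0, 0], [0, 0, 0.0585], 1],
    [[0, 0, 0], [0, 0, 0.0585], 1],
    [[0, 0, 0], [0, 0, 0.0585], 1],
    [[0, 0, 0], [0, 0, 0], 1],
  ],
)

```text
time_s: 1.18
position: [0.1722, 0.5219, 0.2307]
tool_rot: [[-0.122, 0.993, -0.001], [0.993, 0.122, -0.001], [-0.001, -0.001, -1.0]]
ft_force: [1.0, 0.5, 0.8]
grip_width: 0.0854
```

Emit:
move_arm(
  motion=[
    [[-1, 0.35, 0], [0, 0, -0.007], 1],
    [[-1, 0.35, 0], [0, 0, -0.007], 1],
    [[-1, 0.35, 0], [0, 0, 0], 1],
    [[-1, 0.35, 0], [0, 0, 0], 1],
    [[-1, 0.35, 0], [0, 0, 0], 1],
    [[-1, 0.35, 0], [0, 0, 0], 1],
    [[-1, 0.35, 0], [0, 0, 0], 1],
    [[-1, 0.35, 0], [0, 0, 0], 1],
    [[-1, 0.35, 0], [0, 0, 0], 1],
    [[-1, 0.35, 0], [0, 0, 0], 1],
    [[-1, 0.35, 0], [0, 0, 0], 1],
    [[-1, 0.35, 0], [0, 0, 0], 1],
  ],
)

```text
time_s: 2.18
position: [0.2986, 0.2925, 0.2304]
tool_rot: [[-0.208, 0.978, -0.0], [0.978, 0.208, -0.0], [-0.0, -0.0, -1.0]]
ft_force: [0.9, -0.6, -0.5]
grip_width: 0.0852
```

Emit:
move_arm(
  motion=[
    [[-1, 0.35, 0], [0, 0, 0], 1],
    [[-1, 0.35, 0], [0, 0, 0], 1],
    [[-1, 0.35, 0], [0, 0, 0], 1],
    [[-1, 0.35, 0], [0, 0, 0], 1],
    [[-1, 0.35, 0], [0, 0, 0], 1],
    [[-1, 0.35, 0], [0, 0, 0], 1],
    [[-1, 0.35, 0], [0, 0, 0], 1],
    [[-1, 0.35, 0], [0, 0, 0], 1],
    [[-1, 0.35, 0], [0, 0, 0], 1],
    [[-1, 0.35, 0], [0, 0, 0], 1],
    [[-1, 0.35, 0], [0, 0, 0], 1],
    [[-1, 0.35, 0], [0, 0, 0], 1],
  ],
)

```text
time_s: 3.18
position: [0.4408, 0.0663, 0.2321]
tool_rot: [[-0.258, 0.966, 0.004], [0.966, 0.258, 0.001], [-0.0, 0.004, -1.0]]
ft_force: [0.4, 0.1, 0.6]
grip_width: 0.0852
```

Run:
```python
from h import *
d=imaging.get_image("wrist"); cv2.imwrite("pics/w1.png",d["img"]); print(readout.observe()["position"])
print(proj(d,[[.545,-.004,.128],[.557,-.083,.175],[.534,.074,.175]]))
```

```text
[0.44295322 0.06381579 0.23196199]
[[379.6582648  319.00827895]
 [375.20213964 448.12333083]
 [428.50965675 256.87064518]]
```

View pics/w1.png

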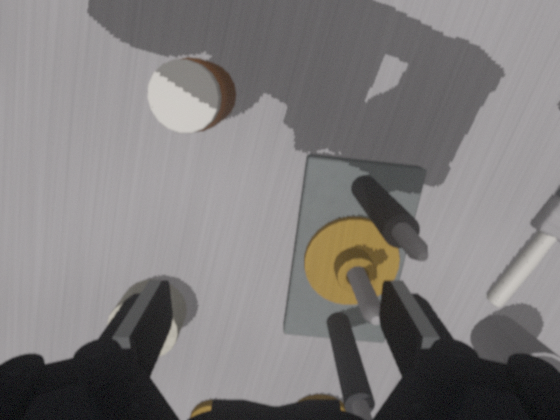

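Emit:
move_arm(
  motion=[
    [[-1, 0.4, 0], [0, 0, 0.009], 1],
    [[-1, 0.4, 0], [0, 0, 0.009], 1],
    [[-1, 0.4, 0], [0, 0, 0.009], 1],
    [[-1, 0.45, 0], [0, 0, 0.009], 1],
    [[-1, 0.45, 0], [0, 0, 0.009], 1],
    [[-1, 0.45, 0], [0, 0, 0.009], 1],
    [[-1, 0.45, 0], [0, 0, 0.009], 1],
    [[0, 0, 0], [0, 0, 0], 1],
    [[0, 0, 0], [0, 0, 0], 1],
  ],
)

```text
time_s: 3.98
position: [0.5349, -0.0676, 0.2319]
tool_rot: [[-0.153, 0.988, 0.004], [0.988, 0.153, -0.0], [-0.001, 0.004, -1.0]]
ft_force: [0.2, 0.8, 0.5]
grip_width: 0.0859
```

Run:
```python
from h import *
d=imaging.get_image("wrist"); cv2.imwrite("pics/w2.png",cv2.resize(d["img"],(784,588))); print(readout.observe()["position"],d["eye"])
print(proj(d,[[.545,-.004,.128],[.557,-.083,.175],[.534,.074,.175]]))
crop(d,200,60,200,150,4,"w2c.png")
```

```text
[ 0.53480131 -0.06752733  0.23183715] [0.52094348 0.01450097 0.37432937]
[[305.75862875 117.1607524 ]
 [308.34934878 259.87071263]
 [320.87194605 -47.89079773]]
```

View pics/w2.png

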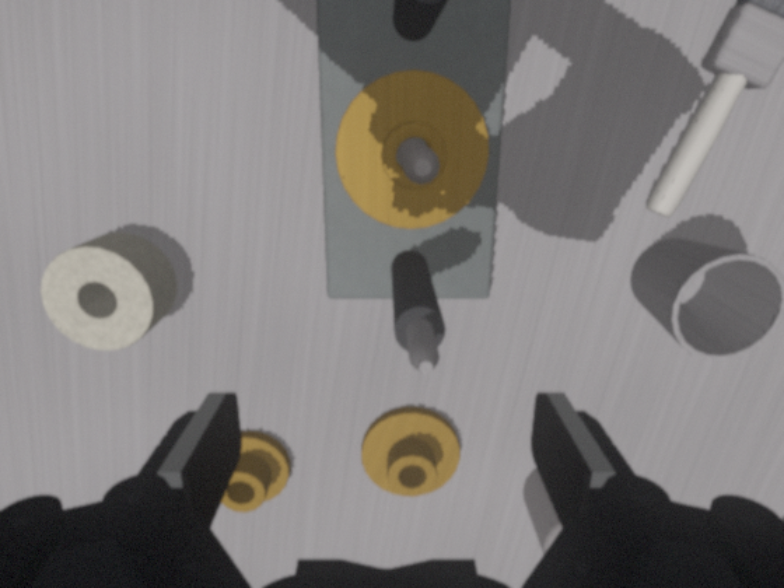

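Run:
```python
from h import *
np.set_printoptions(precision=4,suppress=True)
d=imaging.get_image("wrist")
for n,u,v,z in [("tip",424,163,.128),("pinR",424,363,.175),("mid",412,475,.038),("mid fl",411,453,.012),("sm",240,491,.038),("b1",328,297,.02),("b2",490,296,.02),("large fl",413,150,.032)]: print(n,ray(d,u/1.4,v/1.4,z))
```

```text
tip [ 0.543  -0.0037  0.128 ]
pinR [ 0.5536 -0.083   0.175 ]
mid [ 0.584  -0.2485  0.038 ]
mid fl [ 0.5843 -0.247   0.012 ]
sm [ 0.4506 -0.2841  0.038 ]
b1 [ 0.5    -0.1166  0.02  ]
b2 [ 0.6172 -0.0979  0.02  ]
large fl [ 0.5431 -0.0039  0.032 ]
```

View pics/w2c.png

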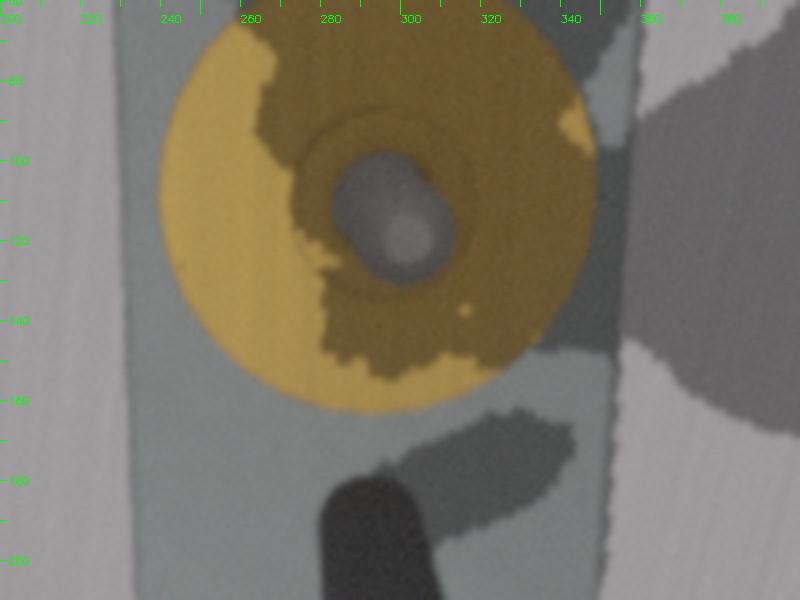

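Emit:
move_arm(
  motion=[
    [[-0.95, 0.1, 0], [0, 0, 0.003], 1],
    [[-0.95, 0.1, 0], [0, 0, 0.003], 1],
    [[-0.95, 0.1, 0], [0, 0, 0.003], 1],
    [[-0.95, 0.1, 0], [0, 0, 0.003], 1],
    [[-0.95, 0.1, 0.5], [0, 0, 0.003], 1],
    [[-0.95, 0.1, 0.5], [0, 0, 0.003], 1],
    [[-0.95, 0.1, 0.5], [0, 0, 0.003], 1],
    [[-0.95, 0.1, 0.5], [0, 0, 0.003], 1],
    [[-0.95, 0.1, 0.5], [0, 0, 0.003], 1],
    [[-0.7, 0.1, 0.5], [0, 0, 0.0], 1],
    [[0, 0, 0], [0, 0, 0], 1],
    [[0, 0, 0], [0, 0, 0], 1],
  ],
)

```text
time_s: 5.08
position: [0.5796, -0.2528, 0.1723]
tool_rot: [[-0.112, 0.994, 0.008], [0.994, 0.112, -0.0], [-0.001, 0.008, -1.0]]
ft_force: [0.4, -0.2, -0.4]
grip_width: 0.0853
```

Run:
```python
from h import *
d=imaging.get_image("wrist"); cv2.imwrite("pics/w3.png",cv2.resize(d["img"],(784,588))); o=readout.observe();print(o["position"],o["tool_rot"])
g=o["position"]; print(proj(d,[[.584,-.248,.038],g,g+[0,0,.0187]])*1.4)
```

```text
[ 0.57944717 -0.25260831  0.17222495] [[-1.11943511e-01  9.93686946e-01  7.40972371e-03]
 [ 9.93713899e-01  1.11948998e-01 -3.28636046e-04]
 [-1.15607250e-03  7.32635677e-03 -9.99972494e-01]]
[[393.67678621 263.60817297]
 [387.24215143 393.18472222]
 [387.95617187 427.38837949]]
```

View pics/w3.png

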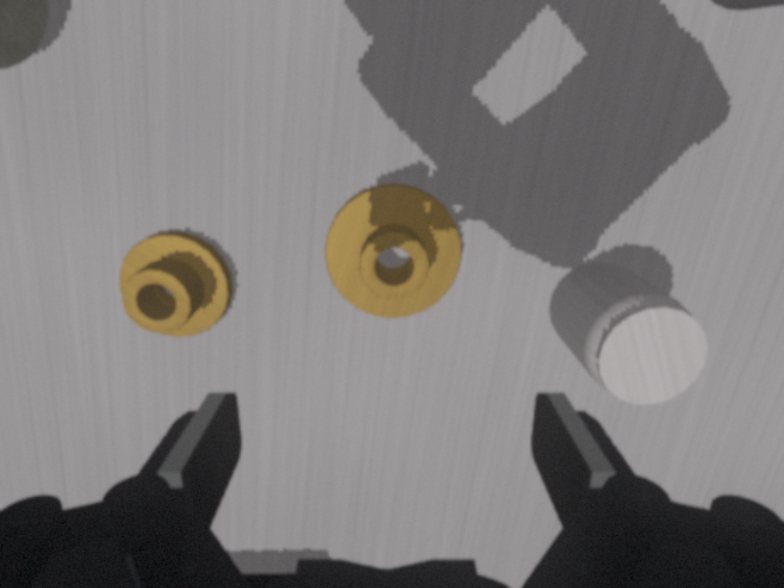

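Run:
```python
from h import *
d=imaging.get_image("wrist");print(ray(d,653/1.4,355/1.4,.08))
print(ray(d,393/1.4,266/1.4,.038))
t=imaging.get_image("top");print(ray(t,378.5,136.8,.08))
```

```text
[ 0.71796443 -0.26936886  0.08      ]
[ 0.58363848 -0.24919469  0.038     ]
[ 0.71650595 -0.26949209  0.08      ]
```

Emit:
move_arm(
  motion=[
    [[0.1, 0.15, 0.9], [0.0035, 0, -0.01], 1],
    [[0.08, 0.1, 0.9], [0, 0, -0.01], 1],
    [[0, 0, 0.9], [0, 0, 0], 1],
    [[0, 0, 0.9], [0, 0, 0], 1],
    [[0, 0, 0.9], [0, 0, 0], 1],
    [[0, 0, 0.9], [0, 0, 0], 1],
    [[0, 0, 0.6], [0, 0, 0], 1],
    [[0, 0, 0], [0, 0, 0], 1],
    [[0, 0, 0], [0, 0, 0], 1],
  ],
)

```text
time_s: 5.98
position: [0.5886, -0.2409, 0.0582]
tool_rot: [[-0.167, 0.986, 0.014], [0.986, 0.167, -0.009], [-0.011, 0.012, -1.0]]
ft_force: [0.9, 0.5, -0.2]
grip_width: 0.0854
```

Run:
```python
from h import *
d=imaging.get_image("wrist"); cv2.imwrite("pics/w4.png",cv2.resize(d["img"],(784,588))); o=readout.observe();print(o["position"],o["tool_rot"])
```

```text
[ 0.58858369 -0.24087651  0.05838733] [[-0.16733503  0.98579801  0.0141872 ]
 [ 0.98583287  0.16747433 -0.00926785]
 [-0.01151222  0.01243537 -0.9998564 ]]
```

View pics/w4.png

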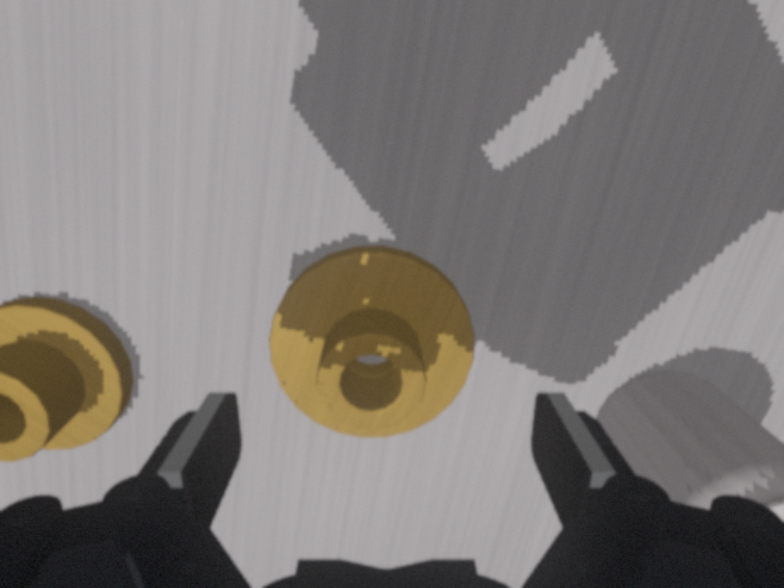

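```bash
cat >> h.py <<'E'
from scipy.spatial.transform import Rotation as Ro
np.set_printoptions(precision=4,suppress=True)
def need(P,yaw):
    o=readout.observe(); R=o["tool_rot"]; a=np.radians(yaw)
    y=np.array([np.cos(a),np.sin(a),0]); z=np.array([0,0,-1.]); Rd=np.c_[np.cross(y,z),y,z]
    print("t",o["time_s"],"pos",o["position"],"yaw",np.degrees(np.arctan2(R[1,1],R[0,1])),"F",o["ft_force"],"T",o["wrist_torque"],"w",o["grip_width"])
    print("shift total/0.02:",R.T@(np.array(P)-o["position"])/.02,"turn total/120:",np.degrees(Ro.from_matrix(R.T@Rd).as_rotvec())/120)
E
python3 - <<'E'
from h import *
need([.584,-.2485,.05],8.8)
d=imaging.get_image("wrist"); print(ray(d,371/1.4,385/1.4,.038))
E
```

```text
t 6.0333 pos [ 0.5886 -0.2409  0.0584] yaw 9.641756389725519 F [-0.157   0.4899  0.8795] T [0.0388 0.0066 0.038 ] w 0.08547186183058653
shift total/0.02: [-0.3326 -0.295   0.4196] turn total/120: [0.006  0.0055 0.007 ]
[ 0.5845 -0.2502  0.038 ]
```

Emit:
move_arm(
  motion=[
    [[-0.2, -0.14, 0.1], [0.003, 0.003, 0.003], 1],
    [[-0.2, -0.14, 0.1], [0.003, 0.003, 0.003], 1],
    [[0, 0, 0.1], [0, 0, 0], 1],
    [[0, 0, 0], [0, 0, 0], 1],
  ],
)

```text
time_s: 6.42
position: [0.5853, -0.2516, 0.0557]
tool_rot: [[-0.154, 0.988, 0.004], [0.988, 0.154, -0.002], [-0.002, 0.003, -1.0]]
ft_force: [-0.4, 0.7, -0.4]
grip_width: 0.0855
```

Run:
```python
from h import *
need([.5845,-.2495,.012],8.8)
```

```text
t 6.4167 pos [ 0.5853 -0.2516  0.0557] yaw 8.84749844692296 F [-0.4419  0.748  -0.3747] T [ 0.0031 -0.006  -0.0701] w 0.08552080268462192
shift total/0.02: [ 0.1136 -0.0312  2.1867] turn total/120: [0.0016 0.001  0.0004]
```

Emit:
move_arm(
  motion=[
    [[0.06, -0.02, 0.3], [0.001, 0, 0], 1],
    [[0.04, -0.02, 0.3], [0, 0, 0], 1],
    [[0, 0, 0.3], [0, 0, 0], 1],
    [[0, 0, 0.3], [0, 0, 0], 1],
    [[0, 0, 0.3], [0, 0, 0], 1],
    [[0, 0, 0.3], [0, 0, 0], 1],
    [[0, 0, 0.2], [0, 0, 0], 1],
    [[0, 0, 0], [0, 0, 0], 1],
  ],
)

```text
time_s: 7.08
position: [0.5837, -0.2494, 0.0106]
tool_rot: [[-0.154, 0.988, 0.0], [0.988, 0.154, -0.001], [-0.001, -0.0, -1.0]]
ft_force: [-1.0, 0.2, -0.4]
grip_width: 0.0855
```

Run:
```python
from h import *
need([.5845,-.2495,.012],8.8)
```

```text
t 7.0833 pos [ 0.5837 -0.2494  0.0106] yaw 8.830143675207426 F [-0.9985  0.1808 -0.4063] T [ 0.0063 -0.0248  0.0456] w 0.08551551694230179
shift total/0.02: [-0.0093  0.0385 -0.0696] turn total/120: [-0.      0.0005  0.0003]
```

Emit:
move_arm(
  motion=[
    [[0, 0.03, -0.08], [0, 0, 0], 1],
    [[0, 0, 0], [0, 0, 0], -1],
    [[0, 0, 0], [0, 0, 0], -1],
    [[0, 0, 0], [0, 0, 0], -1],
    [[0, 0, 0], [0, 0, 0], -1],
    [[0, 0, 0], [0, 0, 0], -1],
    [[0, 0, 0], [0, 0, 0], -1],
    [[0, 0, 0], [0, 0, 0], -1],
  ],
  squeeze=70,
)

```text
time_s: 7.75
position: [0.5849, -0.2495, 0.0132]
tool_rot: [[-0.154, 0.988, 0.001], [0.988, 0.154, -0.002], [-0.002, 0.001, -1.0]]
ft_force: [0.8, 0.9, -0.8]
grip_width: 0.039
```

Run:
```python
from h import *
need([.5845,-.2495,.012],8.8)
d=imaging.get_image("wrist"); cv2.imwrite("pics/w5.png",d["img"])
```

```text
t 7.75 pos [ 0.5849 -0.2495  0.0132] yaw 8.840816193594105 F [ 0.8483  0.8767 -0.7882] T [-0.0082 -0.0153 -0.0246] w 0.03896810599211749
shift total/0.02: [ 0.0048 -0.0176  0.0615] turn total/120: [0.0006 0.001  0.0003]
```

View pics/w5.png

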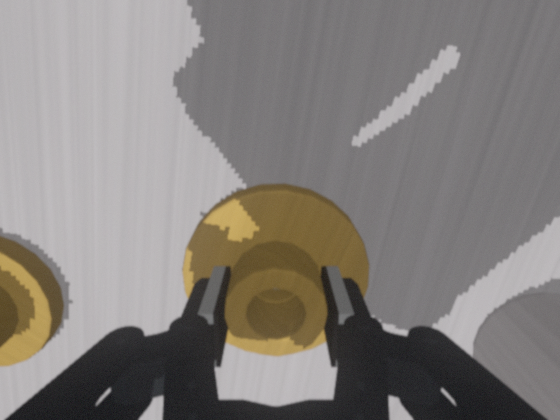

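Run:
```python
from h import *
d=imaging.get_image("wrist"); o=readout.observe()
p=ray(d,276/1,310/1,.038); print(p, o["tool_rot"].T@(p-o["position"]))
```

```text
[ 0.5841 -0.2473  0.038 ] [ 0.0023 -0.0004 -0.0248]
```

Emit:
move_arm(
  motion=[
    [[0, 0, -0.3], [0, 0, 0], -1],
    [[0, 0, -0.6], [0, 0, 0], -1],
    [[0, 0, -0.9], [0, 0, 0], -1],
    [[0, 0, -0.9], [0, 0, 0], -1],
    [[0, 0, -0.9], [0, 0, 0], -1],
    [[0, 0, -0.9], [0, 0, 0], -1],
    [[0, 0, -0.9], [0, 0, 0], -1],
    [[0, 0, -0.9], [0, 0, 0], -1],
    [[0, 0, -0.9], [0, 0, 0], -1],
    [[0, 0, -0.9], [0, 0, 0], -1],
    [[0, 0, -0.9], [0, 0, 0], -1],
    [[0, 0, -0.6], [0, 0, 0], -1],
  ],
)

```text
time_s: 8.85
position: [0.5793, -0.2457, 0.2117]
tool_rot: [[-0.153, 0.988, -0.019], [0.988, 0.154, 0.012], [0.015, -0.017, -1.0]]
ft_force: [-0.3, 0.5, -7.1]
grip_width: 0.0389
```

Run:
```python
from h import *
need([.543,-.005,.22],8.8)
```

```text
t 8.85 pos [ 0.5793 -0.2457  0.2117] yaw 8.839622799335467 F [-0.2678  0.4648 -7.1498] T [-0.0463 -0.0747 -0.0382] w 0.03888207965681803
shift total/0.02: [12.1781  0.0478 -0.2335] turn total/120: [-0.0083 -0.0072  0.0003]
```

Emit:
move_arm(
  motion=[
    [[0.5, 0, -0.1], [-0.003, -0.003, 0], -1],
    [[0.9, 0, -0.1], [-0.003, -0.003, 0], -1],
    [[1, 0, 0], [-0.002, -0.001, 0], -1],
    [[1, 0, 0], [0, 0, 0], -1],
    [[1, 0, 0], [0, 0, 0], -1],
    [[1, 0, 0], [0, 0, 0], -1],
    [[1, 0, 0], [0, 0, 0], -1],
    [[1, 0, 0], [0, 0, 0], -1],
    [[1, 0, 0], [0, 0, 0], -1],
    [[1, 0, 0], [0, 0, 0], -1],
    [[0.8, 0, 0], [0, 0, 0], -1],
    [[0, 0, 0], [0, 0, 0], -1],
  ],
)

```text
time_s: 9.85
position: [0.5366, -0.0272, 0.216]
tool_rot: [[-0.153, 0.988, -0.01], [0.988, 0.153, 0.005], [0.006, -0.009, -1.0]]
ft_force: [0.5, 0.1, -8.1]
grip_width: 0.0385
```

Run:
```python
from h import *
need([.543,-.0073,.2],8.8)
```

```text
t 9.85 pos [ 0.5366 -0.0272  0.216 ] yaw 8.791553590641984 F [ 0.5096  0.128  -8.1031] T [ 0.015  -0.0178  0.0246] w 0.03852558130254629
shift total/0.02: [0.9271 0.4762 0.8017] turn total/120: [-0.0041 -0.003  -0.0001]
```

Emit:
move_arm(
  motion=[
    [[0.45, 0.25, 0.3], [-0.002, -0.002, 0], -1],
    [[0.4, 0.2, 0.6], [-0.002, -0.001, 0], -1],
    [[0, 0, 0.6], [0, 0, 0], -1],
    [[0, 0, 0.6], [0, 0, 0], -1],
    [[0, 0, 0.3], [0, 0, 0], -1],
    [[0, 0, 0], [0, 0, 0], -1],
    [[0, 0, 0], [0, 0, 0], -1],
  ],
)

```text
time_s: 10.43
position: [0.5379, -0.0048, 0.1659]
tool_rot: [[-0.156, 0.988, -0.004], [0.988, 0.156, 0.001], [0.001, -0.004, -1.0]]
ft_force: [-0.2, -0.2, -6.8]
grip_width: 0.0387
```

Run:
```python
from h import *
need([.543,-.0073,.155],8.8)
for n in ["scene","top","wrist"]:
    d=imaging.get_image(n); cv2.imwrite(f"pics/m1{n}.png",d["img"])
    if n=="scene": crop(d,200,120,130,110,6,"m1s.png")
    if n=="top": crop(d,225,160,110,90,7,"m1t.png")
```

```text
t 10.4333 pos [ 0.5379 -0.0048  0.1659] yaw 8.97205768737393 F [-0.2343 -0.1553 -6.8141] T [ 0.0121  0.0007 -0.059 ] w 0.03867117261410051
shift total/0.02: [-0.1636  0.2321  0.5431] turn total/120: [-0.002  -0.0006  0.0014]
```

View pics/m1s.png

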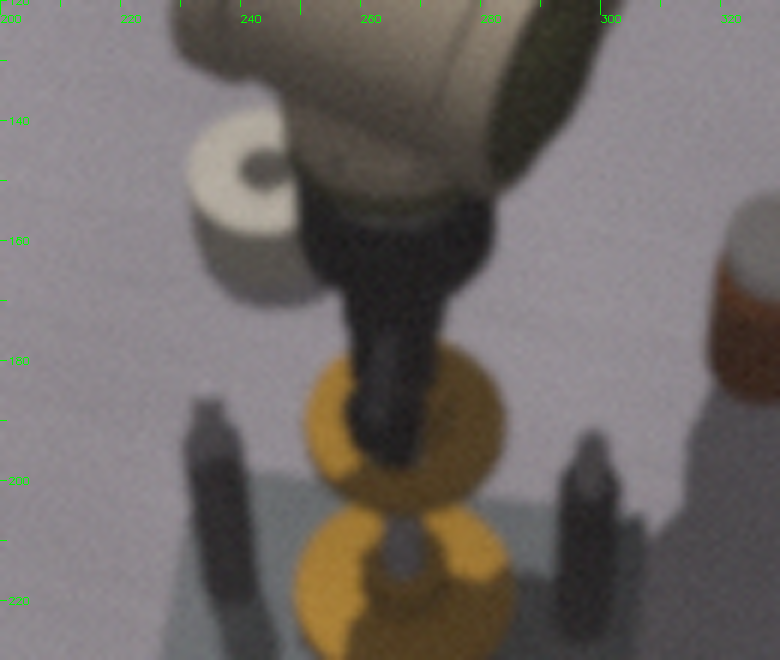

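View pics/m1wrist.png

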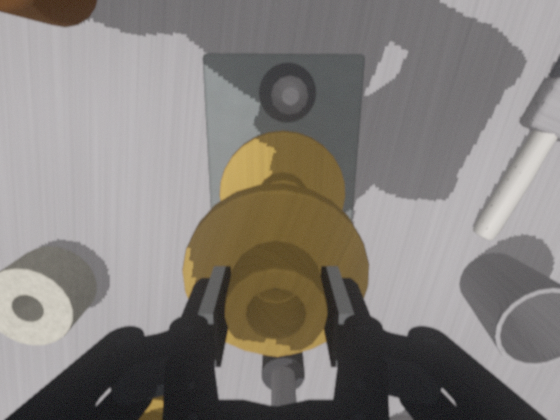

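Run:
```python
from h import *
d=imaging.get_image("wrist"); o=readout.observe()
a=np.radians(8.8); sy=np.array([-np.sin(a),np.cos(a),0])
p=ray(d,290,96,.175); print("pinL",p,"post",p-.08*sy)
h=ray(d,275,311,o["position"][2]+.025); print("weight hole",h)
s=imaging.get_image("scene")
w=ray(s,200+405/6,120+425/6,o["position"][2]-.0132+.008)
pl=ray(s,200+208/6,120+403/6,.175);pr=ray(s,200+594/6,120+435/6,.175); print(w,pl,pr,(pl+pr)/2)
```

```text
pinL [0.5307 0.0733 0.175 ] post [ 0.5429 -0.0057  0.175 ]
weight hole [ 0.5375 -0.0031  0.1915]
[ 0.5432 -0.0028  0.1613] [ 0.5633 -0.0805  0.175 ] [0.5351 0.075  0.175 ] [ 0.5492 -0.0027  0.175 ]
```

View pics/m1t.png

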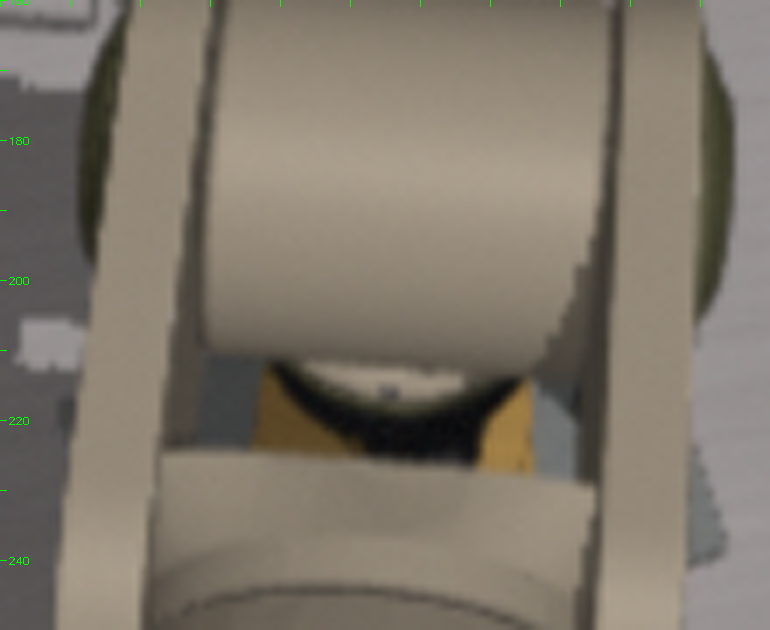

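Emit:
move_arm(
  motion=[
    [[-0.03, 0.13, 0.15], [-0.002, 0, 0.001], -1],
    [[-0.03, 0.13, 0.15], [0, 0, 0], -1],
    [[0, 0, 0.15], [0, 0, 0], -1],
    [[0, 0, 0], [0, 0, 0], -1],
    [[0, 0, 0], [0, 0, 0], -1],
  ],
)

```text
time_s: 11.1
position: [0.545, -0.0057, 0.1573]
tool_rot: [[-0.153, 0.988, 0.004], [0.988, 0.153, 0.0], [-0.0, 0.004, -1.0]]
ft_force: [-0.0, 0.2, -7.2]
grip_width: 0.0386
```

Run:
```python
from h import *
need([.5433,-.006,.0712],8.8)
```

```text
t 11.1 pos [ 0.545  -0.0057  0.1573] yaw 8.80870720884791 F [-0.038   0.2327 -7.1879] T [-0.022   0.001   0.0703] w 0.03858446244120101
shift total/0.02: [ 0.001  -0.1028  4.303 ] turn total/120: [0.0019 0.0001 0.0001]
```

Emit:
move_arm(
  motion=[
    [[0, -0.08, 0.2], [0.0015, 0, 0], -1],
    [[0, 0, 0.2], [0, 0, 0], -1],
    [[0, 0, 0.2], [0, 0, 0], -1],
    [[0, 0, 0.2], [0, 0, 0], -1],
    [[0, 0, 0.2], [0, 0, 0], -1],
    [[0, 0, 0], [0, 0, 0], -1],
  ],
)

```text
time_s: 11.6
position: [0.543, -0.0059, 0.1348]
tool_rot: [[-0.153, 0.988, -0.0], [0.988, 0.153, 0.0], [0.0, -0.0, -1.0]]
ft_force: [-0.0, 0.5, -7.8]
grip_width: 0.0385
```

Run:
```python
from h import *
need([.5433,-.006,.0712],8.8)
```

```text
t 11.6 pos [ 0.543  -0.0059  0.1348] yaw 8.810841284706758 F [-0.0101  0.5073 -7.7502] T [-0.0171  0.0367  0.011 ] w 0.03845536306783644
shift total/0.02: [-0.0059  0.0158  3.182 ] turn total/120: [-0.0001 -0.0001  0.0001]
```

Emit:
move_arm(
  motion=[
    [[0, 0, 0.2], [0, 0, 0], -1],
    [[0, 0, 0.2], [0, 0, 0], -1],
    [[0, 0, 0.2], [0, 0, 0], -1],
    [[0, 0, 0.2], [0, 0, 0], -1],
    [[0, 0, 0], [0, 0, 0], -1],
  ],
)

```text
time_s: 12.02
position: [0.5431, -0.0059, 0.117]
tool_rot: [[-0.153, 0.988, -0.0], [0.988, 0.153, 0.0], [0.0, -0.0, -1.0]]
ft_force: [0.1, -0.4, -8.0]
grip_width: 0.0389
```

Run:
```python
from h import *
need([.5433,-.006,.0712],8.8)
```

```text
t 12.0167 pos [ 0.5431 -0.0059  0.117 ] yaw 8.810704574458114 F [ 0.1028 -0.3554 -7.9544] T [ 0.0065  0.0798 -0.0167] w 0.03893261145442906
shift total/0.02: [-0.0045  0.0106  2.291 ] turn total/120: [-0.0001 -0.0001  0.0001]
```

Threaded well past the taper with no side force. Continue down.

Emit:
move_arm(
  motion=[
    [[0, 0, 0.25], [0, 0, 0], -1],
    [[0, 0, 0.25], [0, 0, 0], -1],
    [[0, 0, 0.25], [0, 0, 0], -1],
    [[0, 0, 0.25], [0, 0, 0], -1],
    [[0, 0, 0.25], [0, 0, 0], -1],
    [[0, 0, 0.25], [0, 0, 0], -1],
    [[0, 0, 0.2], [0, 0, 0], -1],
    [[0, 0, 0], [0, 0, 0], -1],
  ],
)

```text
time_s: 12.68
position: [0.5432, -0.006, 0.0791]
tool_rot: [[-0.153, 0.988, -0.0], [0.988, 0.153, 0.0], [0.0, -0.0, -1.0]]
ft_force: [0.4, 0.2, -8.2]
grip_width: 0.0387
```

Run:
```python
from h import *
need([.5433,-.006,.0712],8.8)
```

```text
t 12.6833 pos [ 0.5432 -0.006   0.0791] yaw 8.808189495951025 F [ 0.4331  0.2137 -8.2245] T [-0.0101 -0.0208  0.0008] w 0.03869650373041347
shift total/0.02: [-0.0012  0.006   0.3959] turn total/120: [-0.0001 -0.0001  0.0001]
```

Emit:
move_arm(
  motion=[
    [[0, 0, 0.12], [0, 0, 0], -1],
    [[0, 0, 0.1], [0, 0, 0], -1],
    [[0, 0, 0.1], [0, 0, 0], -1],
    [[0, 0, 0.08], [0, 0, 0], -1],
    [[0, 0, 0], [0, 0, 0], -1],
  ],
)

```text
time_s: 13.1
position: [0.5437, -0.0061, 0.0713]
tool_rot: [[-0.153, 0.988, 0.001], [0.988, 0.153, -0.0], [-0.0, 0.001, -1.0]]
ft_force: [-0.1, -0.0, -6.9]
grip_width: 0.0388
```

Run:
```python
from h import *
need([.5433,-.006,.0712],8.8)
```

```text
t 13.1 pos [ 0.5437 -0.0061  0.0713] yaw 8.813835833445298 F [-0.0925 -0.0079 -6.8532] T [-0.0118 -0.0558  0.0096] w 0.03881230788944465
shift total/0.02: [ 0.0067 -0.0212  0.0063] turn total/120: [0.0007 0.0002 0.0001]
```

Emit:
move_arm(
  motion=[
    [[0, -0.01, 0.05], [0, 0, 0], -1],
    [[0, 0, 0.04], [0, 0, 0], -1],
    [[0, 0, 0], [0, 0, 0], -1],
  ],
)

```text
time_s: 13.35
position: [0.5439, -0.0061, 0.0714]
tool_rot: [[-0.153, 0.988, 0.004], [0.988, 0.153, -0.001], [-0.001, 0.003, -1.0]]
ft_force: [-0.5, 0.1, -7.4]
grip_width: 0.0385
```

Emit:
move_arm(
  motion=[
    [[0, 0, 0.1], [0.001, 0, 0], -1],
    [[0, 0, 0], [0, 0, 0], -1],
  ],
)

```text
time_s: 13.52
position: [0.5442, -0.0061, 0.0716]
tool_rot: [[-0.154, 0.988, 0.004], [0.988, 0.154, -0.002], [-0.002, 0.003, -1.0]]
ft_force: [-0.5, -0.8, -7.5]
grip_width: 0.0387
```

Run:
```python
from h import *
need([.5433,-.006,.0712],8.8)
```

```text
t 13.5167 pos [ 0.5442 -0.0061  0.0716] yaw 8.844388221676304 F [-0.5471 -0.7966 -7.4934] T [ 0.0245 -0.0152 -0.0123] w 0.03868531204643859
shift total/0.02: [ 0.0138 -0.0437  0.0194] turn total/120: [0.0016 0.0012 0.0004]
```

Emit:
move_arm(
  motion=[
    [[0, -0.02, 0.12], [0.0005, 0, 0], -1],
    [[0, -0.02, 0.12], [0.0005, 0, 0], -1],
    [[0, 0, 0.05], [0, 0, 0], -1],
  ],
)

```text
time_s: 13.77
position: [0.5444, -0.0062, 0.0713]
tool_rot: [[-0.154, 0.988, 0.007], [0.988, 0.154, -0.004], [-0.005, 0.006, -1.0]]
ft_force: [-2.9, -0.4, -1.0]
grip_width: 0.0388
```

Run:
```python
from h import *
need([.5433,-.006,.0712],8.8)
d=imaging.get_image("scene");crop(d,210,120,110,100,7,"m2s.png")
```

```text
t 13.7667 pos [ 0.5444 -0.0062  0.0713] yaw 8.875121391312641 F [-2.9318 -0.426  -1.0389] T [0.0311 0.8651 0.0231] w 0.03879369996802041
shift total/0.02: [ 0.0196 -0.0546  0.0037] turn total/120: [0.0031 0.0022 0.0006]
```

View pics/m2s.png

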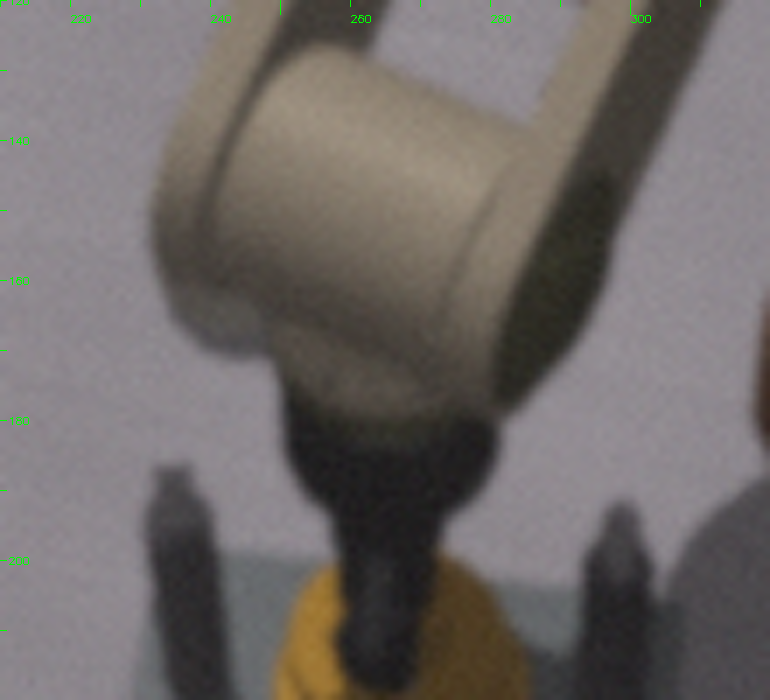

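Emit:
move_arm(
  motion=[
    [[0, 0, 0], [0, 0, 0], 1],
    [[0, 0, 0], [0, 0, 0], 1],
    [[0, 0, 0], [0, 0, 0], 1],
    [[0, 0, 0], [0, 0, 0], 1],
    [[0, 0, 0], [0, 0, 0], 1],
    [[0, 0, -0.3], [0.002, 0.002, 0], 1],
    [[0, 0, -0.6], [0, 0, 0], 1],
    [[0, 0, -0.9], [0, 0, 0], 1],
    [[0, 0, -0.9], [0, 0, 0], 1],
    [[0, 0, -0.9], [0, 0, 0], 1],
    [[0, 0, -0.9], [0, 0, 0], 1],
  ],
)

```text
time_s: 14.73
position: [0.5448, -0.0067, 0.1629]
tool_rot: [[-0.154, 0.988, -0.001], [0.988, 0.154, 0.002], [0.002, -0.001, -1.0]]
ft_force: [0.3, -0.9, -0.5]
grip_width: 0.0851
```

Run:
```python
from h import *
need([.4506,-.286,.24],8.8)
d=imaging.get_image("scene");crop(d,210,160,110,90,7,"m3s.png")
d=imaging.get_image("wrist"); cv2.imwrite("pics/m3w.png",d["img"])
```

```text
t 14.7333 pos [ 0.5448 -0.0067  0.1629] yaw 8.841655297627275 F [ 0.2929 -0.9267 -0.4943] T [ 0.023   0.0095 -0.0478] w 0.08506648891263661
shift total/0.02: [-13.0706  -6.8024  -3.8707] turn total/120: [-0.0004 -0.0008  0.0003]
```

View pics/m3s.png

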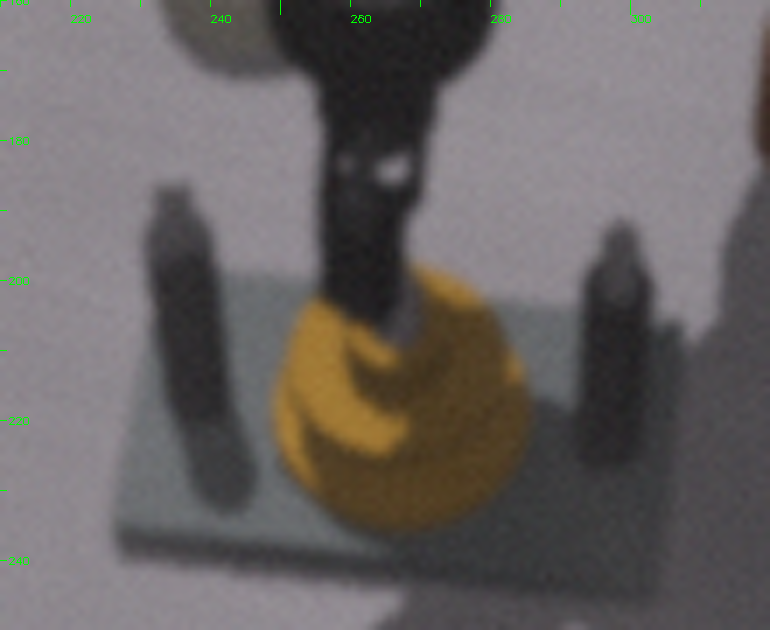

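View pics/m3w.png

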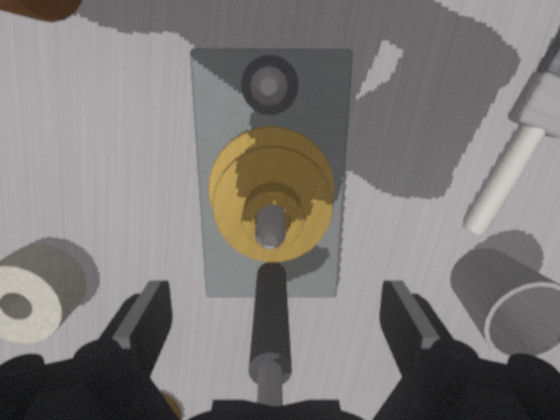

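Emit:
move_arm(
  motion=[
    [[0, 0, -0.9], [0, 0, 0], 1],
    [[0, 0, -0.9], [0, 0, 0], 1],
    [[-0.5, -0.2, -0.9], [0, 0, 0], 1],
    [[-0.95, -0.5, -0.4], [0, 0, 0], 1],
    [[-0.95, -0.5, 0], [0, 0, 0], 1],
    [[-0.95, -0.5, 0], [0, 0, 0], 1],
    [[-0.95, -0.5, 0], [0, 0, 0], 1],
    [[-0.95, -0.5, 0], [0, 0, 0], 1],
    [[-0.95, -0.5, 0], [0, 0, 0], 1],
    [[-0.95, -0.5, 0], [0, 0, 0], 1],
    [[-0.95, -0.5, 0], [0, 0, 0], 1],
    [[-0.95, -0.5, 0], [0, 0, 0], 1],
  ],
)

```text
time_s: 15.83
position: [0.477, -0.2044, 0.2224]
tool_rot: [[-0.161, 0.987, -0.005], [0.987, 0.161, 0.006], [0.007, -0.004, -1.0]]
ft_force: [0.1, -0.0, 0.8]
grip_width: 0.0856
```

Run:
```python
from h import *
need([.4506,-.286,.1],8.8)
```

```text
t 15.8333 pos [ 0.477  -0.2044  0.2224] yaw 9.250823891580106 F [ 0.089  -0.0037  0.7916] T [0.022  0.0176 0.027 ] w 0.08562409908036495
shift total/0.02: [-3.8592 -1.938   6.1009] turn total/120: [-0.0018 -0.0034  0.0038]
```

Emit:
move_arm(
  motion=[
    [[-0.9, -0.45, 0], [-0.001, -0.002, 0.001], 1],
    [[-0.9, -0.45, 0.5], [-0.001, -0.001, 0.001], 1],
    [[-0.9, -0.45, 0.8], [0, 0, 0.001], 1],
    [[-0.5, -0.3, 0.8], [0, 0, 0], 1],
    [[0, 0, 0.8], [0, 0, 0], 1],
    [[0, 0, 0.8], [0, 0, 0], 1],
    [[0, 0, 0.8], [0, 0, 0], 1],
    [[0, 0, 0.5], [0, 0, 0], 1],
    [[0, 0, 0], [0, 0, 0], 1],
    [[0, 0, 0], [0, 0, 0], 1],
  ],
)

```text
time_s: 16.67
position: [0.4491, -0.2798, 0.1116]
tool_rot: [[-0.147, 0.989, -0.006], [0.989, 0.147, 0.007], [0.008, -0.005, -1.0]]
ft_force: [1.1, -0.0, 0.0]
grip_width: 0.0854
```

Run:
```python
from h import *
need([.4506,-.286,.06],8.8)
d=imaging.get_image("wrist"); cv2.imwrite("pics/s1.png",d["img"])
```

```text
t 16.6667 pos [ 0.4491 -0.2798  0.1116] yaw 8.462299313117068 F [ 1.1349 -0.0413  0.0424] T [-0.001  -0.0326 -0.0216] w 0.08535748348789167
shift total/0.02: [-0.3389  0.0391  2.5762] turn total/120: [-0.0023 -0.0039 -0.0028]
```

View pics/s1.png

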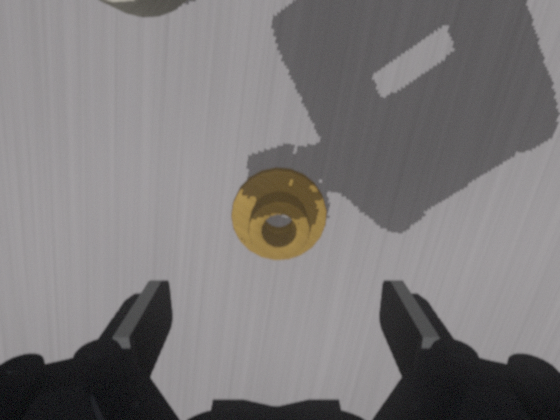

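Run:
```python
from h import *
d=imaging.get_image("wrist"); p=ray(d,279,230,.038); print(p)
need([p[0],p[1],.03],8.8)
```

```text
[ 0.4512 -0.2848  0.038 ]
t 16.7667 pos [ 0.4494 -0.28    0.1122] yaw 8.466586818016408 F [-0.1408 -0.2124 -0.1542] T [0.0049 0.0011 0.073 ] w 0.08570059760627897
shift total/0.02: [-0.2791  0.0699  4.11  ] turn total/120: [-0.002  -0.0033 -0.0028]
```

Emit:
move_arm(
  motion=[
    [[-0.12, 0.03, 0.4], [-0.001, -0.002, -0.001], 1],
    [[-0.1, 0.03, 0.5], [-0.001, -0.001, -0.001], 1],
    [[0, 0, 0.5], [0, 0, 0], 1],
    [[0, 0, 0.5], [0, 0, 0], 1],
    [[0, 0, 0.5], [0, 0, 0], 1],
    [[0, 0, 0.5], [0, 0, 0], 1],
    [[0, 0, 0.5], [0, 0, 0], 1],
    [[0, 0, 0.2], [0, 0, 0], 1],
    [[0, 0, 0], [0, 0, 0], 1],
  ],
)

```text
time_s: 17.52
position: [0.4545, -0.2871, 0.0398]
tool_rot: [[-0.154, 0.988, 0.01], [0.988, 0.154, -0.01], [-0.011, 0.009, -1.0]]
ft_force: [0.1, -1.0, -0.6]
grip_width: 0.0855
```

Run:
```python
from h import *
need([.4512,-.2845,.0125],8.8)
```

```text
t 17.5167 pos [ 0.4545 -0.2871  0.0398] yaw 8.845185563870848 F [ 0.053  -0.9934 -0.5855] T [0.0342 0.0744 0.0424] w 0.08554427271498678
shift total/0.02: [ 0.1709 -0.1539  1.3643] turn total/120: [0.0041 0.0053 0.0004]
```

Emit:
move_arm(
  motion=[
    [[0.09, -0.08, 0.2], [0.002, 0.003, 0], 1],
    [[0.06, -0.05, 0.2], [0.002, 0.002, 0], 1],
    [[0, 0, 0.2], [0, 0, 0], 1],
    [[0, 0, 0.2], [0, 0, 0], 1],
    [[0, 0, 0.2], [0, 0, 0], 1],
    [[0, 0, 0.2], [0, 0, 0], 1],
    [[0, 0, 0], [0, 0, 0], 1],
  ],
)

```text
time_s: 18.1
position: [0.4522, -0.2852, 0.0153]
tool_rot: [[-0.154, 0.988, 0.002], [0.988, 0.154, -0.003], [-0.003, 0.002, -1.0]]
ft_force: [-0.5, -0.3, -1.0]
grip_width: 0.0856
```

Run:
```python
from h import *
need([.4512,-.2845,.0125],8.8)
d=imaging.get_image("wrist"); cv2.imwrite("pics/s2.png",d["img"])
```

```text
t 18.1 pos [ 0.4522 -0.2852  0.0153] yaw 8.863942008409332 F [-0.4662 -0.3141 -0.9757] T [-0.0258  0.0329  0.0153] w 0.08558351158360669
shift total/0.02: [ 0.0446 -0.0426  0.1379] turn total/120: [0.0008 0.0015 0.0005]
```

View pics/s2.png

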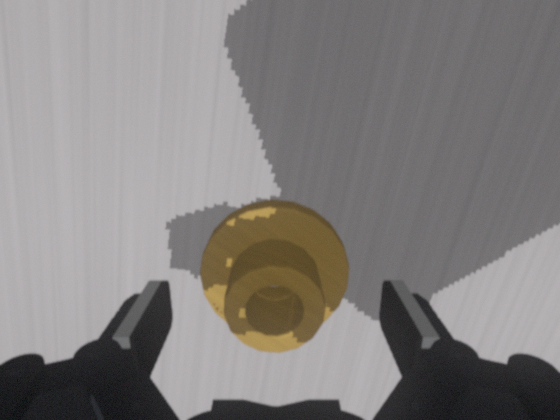

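Emit:
move_arm(
  motion=[
    [[0.04, -0.04, 0.12], [0, 0.001, 0], 1],
    [[0, 0, 0], [0, 0, 0], 1],
    [[0, 0, 0], [0, 0, 0], -1],
    [[0, 0, 0], [0, 0, 0], -1],
    [[0, 0, 0], [0, 0, 0], -1],
    [[0, 0, 0], [0, 0, 0], -1],
    [[0, 0, 0], [0, 0, 0], -1],
    [[0, 0, 0], [0, 0, 0], -1],
    [[0, 0, 0], [0, 0, 0], -1],
    [[0, 0, 0], [0, 0, 0], -1],
  ],
  squeeze=70,
)

```text
time_s: 18.98
position: [0.4516, -0.2849, 0.0139]
tool_rot: [[-0.154, 0.988, 0.003], [0.988, 0.154, -0.002], [-0.002, 0.003, -1.0]]
ft_force: [-0.3, -0.5, -0.5]
grip_width: 0.0386
```

Run:
```python
from h import *
need([.4512,-.2845,.0125],8.8)
d=imaging.get_image("wrist"); cv2.imwrite("pics/s3.png",d["img"])
p=ray(d,275,311,.038);o=readout.observe(); print(p,o["tool_rot"].T@(p-o["position"]))
```

```text
t 18.9833 pos [ 0.4516 -0.2849  0.0139] yaw 8.871442583607351 F [-0.3493 -0.488  -0.5344] T [ 0.0384  0.0703 -0.0261] w 0.03863988395125754
shift total/0.02: [ 0.0233 -0.0182  0.07  ] turn total/120: [0.0014 0.0011 0.0006]
[ 0.4506 -0.2836  0.038 ] [ 0.0014 -0.0008 -0.0241]
```

View pics/s3.png

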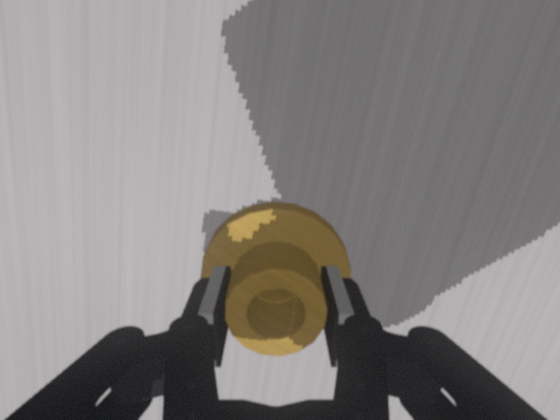

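Emit:
move_arm(
  motion=[
    [[0, 0, -0.3], [0, 0, 0], -1],
    [[0, 0, -0.6], [0, 0, 0], -1],
    [[0, 0, -0.9], [0, 0, 0], -1],
    [[0, 0, -0.9], [0, 0, 0], -1],
    [[0, 0, -0.9], [0, 0, 0], -1],
    [[0, 0, -0.9], [0, 0, 0], -1],
    [[0, 0, -0.9], [0, 0, 0], -1],
    [[0, 0, -0.9], [0, 0, 0], -1],
    [[0, 0, -0.9], [0, 0, 0], -1],
    [[0, 0, -0.9], [0, 0, 0], -1],
    [[0, 0, -0.9], [0, 0, 0], -1],
    [[0, 0, -0.6], [0, 0, 0], -1],
  ],
)

```text
time_s: 20.03
position: [0.4464, -0.28, 0.2083]
tool_rot: [[-0.154, 0.988, -0.016], [0.988, 0.154, 0.017], [0.02, -0.013, -1.0]]
ft_force: [0.1, -0.5, -4.8]
grip_width: 0.0388
```

Run:
```python
from h import *
need([.5435,-.006,.22],8.8)
```

```text
t 20.0333 pos [ 0.4464 -0.28    0.2083] yaw 8.860857092538877 F [ 0.1429 -0.4727 -4.8027] T [-0.052  -0.0233  0.0037] w 0.038750974277220844
shift total/0.02: [12.8008  6.8979 -0.4218] turn total/120: [-0.0062 -0.0094  0.0004]
```

Emit:
move_arm(
  motion=[
    [[0.5, 0.27, -0.3], [-0.002, -0.004, 0], -1],
    [[0.9, 0.49, -0.3], [-0.002, -0.003, 0], -1],
    [[0.95, 0.51, -0.1], [-0.002, -0.001, 0], -1],
    [[0.95, 0.51, 0], [0, 0, 0], -1],
    [[0.95, 0.51, 0], [0, 0, 0], -1],
    [[0.95, 0.51, 0], [0, 0, 0], -1],
    [[0.95, 0.51, 0], [0, 0, 0], -1],
    [[0.95, 0.51, 0], [0, 0, 0], -1],
    [[0.95, 0.51, 0], [0, 0, 0], -1],
    [[0.95, 0.51, 0], [0, 0, 0], -1],
    [[0.95, 0.51, 0], [0, 0, 0], -1],
    [[0.95, 0.51, 0], [0, 0, 0], -1],
  ],
)

```text
time_s: 21.03
position: [0.5259, -0.03, 0.22]
tool_rot: [[-0.149, 0.989, -0.012], [0.989, 0.149, 0.008], [0.01, -0.011, -1.0]]
ft_force: [0.4, 0.4, -5.8]
grip_width: 0.0386
```

Run:
```python
from h import *
need([.5435,-.006,.2],8.8)
```

```text
t 21.0333 pos [ 0.5259 -0.03    0.22  ] yaw 8.559510761693742 F [ 0.4209  0.3774 -5.7753] T [-0.0069 -0.075   0.0301] w 0.03857778674535458
shift total/0.02: [1.0441 1.0593 0.9976] turn total/120: [-0.0053 -0.0049 -0.002 ]
```

Emit:
move_arm(
  motion=[
    [[0.4, 0.45, 0.1], [-0.002, -0.002, -0.001], -1],
    [[0.3, 0.3, 0.4], [-0.002, -0.002, -0.001], -1],
    [[0.1, 0.15, 0.5], [0, 0, 0], -1],
    [[0, 0, 0.5], [0, 0, 0], -1],
    [[0, 0, 0.5], [0, 0, 0], -1],
    [[0, 0, 0.3], [0, 0, 0], -1],
    [[0, 0, 0], [0, 0, 0], -1],
    [[0, 0, 0], [0, 0, 0], -1],
  ],
)

```text
time_s: 21.7
position: [0.5374, -0.0035, 0.1648]
tool_rot: [[-0.158, 0.987, -0.014], [0.987, 0.158, 0.005], [0.007, -0.013, -1.0]]
ft_force: [0.2, 0.7, -5.2]
grip_width: 0.038
```

Run:
```python
from h import *
need([.5435,-.006,.155],8.8)
```

```text
t 21.7 pos [ 0.5374 -0.0035  0.1648] yaw 9.110564370576359 F [ 0.1859  0.7298 -5.1529] T [-0.0041  0.0357 -0.0031] w 0.03803469446854657
shift total/0.02: [-0.1765  0.2871  0.4845] turn total/120: [-0.0064 -0.0034  0.0026]
```

Emit:
move_arm(
  motion=[
    [[-0.07, 0.12, 0.1], [-0.003, -0.002, 0.001], -1],
    [[-0.05, 0.08, 0.1], [-0.003, -0.001, 0.001], -1],
    [[0, 0, 0], [0, 0, 0], -1],
    [[0, 0, 0], [0, 0, 0], -1],
  ],
)

```text
time_s: 22.03
position: [0.5424, -0.0063, 0.1611]
tool_rot: [[-0.152, 0.988, 0.002], [0.988, 0.152, -0.0], [-0.0, 0.002, -1.0]]
ft_force: [-0.8, -0.5, -5.5]
grip_width: 0.0389
```

Run:
```python
from h import *
need([.5435,-.006,.11],8.8)
d=imaging.get_image("wrist"); cv2.imwrite("pics/s4.png",d["img"])
```

```text
t 22.0333 pos [ 0.5424 -0.0063  0.1611] yaw 8.758194445017944 F [-0.7764 -0.4683 -5.4643] T [-0.0401  0.0357  0.035 ] w 0.03886011313474614
shift total/0.02: [0.0077 0.0518 2.5547] turn total/120: [ 0.0009  0.0002 -0.0003]
```

View pics/s4.png

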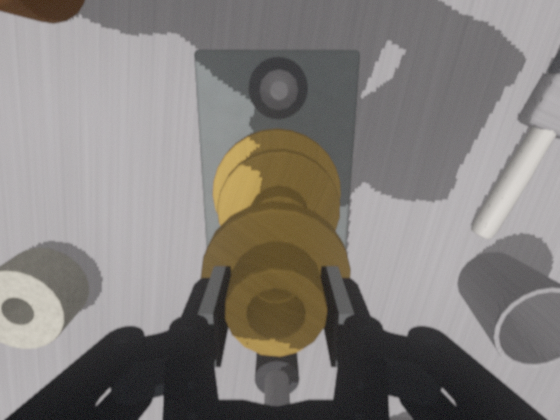

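Emit:
move_arm(
  motion=[
    [[0, 0.04, 0.2], [0.001, 0, 0], -1],
    [[0, 0, 0.2], [0, 0, 0], -1],
    [[0, 0, 0.2], [0, 0, 0], -1],
    [[0, 0, 0.2], [0, 0, 0], -1],
    [[0, 0, 0.2], [0, 0, 0], -1],
    [[0, 0, 0.1], [0, 0, 0], -1],
  ],
)

```text
time_s: 22.58
position: [0.5436, -0.0062, 0.1377]
tool_rot: [[-0.152, 0.988, 0.001], [0.988, 0.152, -0.001], [-0.001, 0.001, -1.0]]
ft_force: [0.2, -0.1, -5.9]
grip_width: 0.0386
```

Run:
```python
from h import *
need([.5435,-.006,.11],8.8)
```

```text
t 22.5833 pos [ 0.5436 -0.0062  0.1377] yaw 8.764991685235772 F [ 0.236  -0.1326 -5.851 ] T [-0.0374  0.006  -0.013 ] w 0.038577990191034625
shift total/0.02: [ 0.0127 -0.0025  1.383 ] turn total/120: [ 0.0005  0.0005 -0.0003]
```

Emit:
move_arm(
  motion=[
    [[0, 0, 0.2], [0, 0, 0], -1],
    [[0, 0, 0.2], [0, 0, 0], -1],
    [[0, 0, 0.2], [0, 0, 0], -1],
    [[0, 0, 0.2], [0, 0, 0], -1],
    [[0, 0, 0.15], [0, 0, 0], -1],
    [[0, 0, 0.1], [0, 0, 0], -1],
    [[0, 0, 0], [0, 0, 0], -1],
  ],
)

```text
time_s: 23.17
position: [0.5434, -0.0062, 0.1135]
tool_rot: [[-0.152, 0.988, -0.0], [0.988, 0.152, -0.001], [-0.001, -0.0, -1.0]]
ft_force: [-0.1, -0.6, -5.6]
grip_width: 0.0386
```

Run:
```python
from h import *
need([.5435,-.006,.11],8.8)
```

```text
t 23.1667 pos [ 0.5434 -0.0062  0.1135] yaw 8.763147509515775 F [-0.1196 -0.5622 -5.5595] T [-0.0021  0.0016  0.0202] w 0.038595800294214395
shift total/0.02: [0.0067 0.0086 0.1741] turn total/120: [-0.0001  0.0002 -0.0003]
```

Emit:
move_arm(
  motion=[
    [[0, 0, 0.1], [0, 0, 0], -1],
    [[0, 0, 0.1], [0, 0, 0], -1],
    [[0, 0, 0.1], [0, 0, 0], -1],
    [[0, 0, 0.1], [0, 0, 0], -1],
  ],
)

```text
time_s: 23.5
position: [0.5437, -0.0063, 0.1098]
tool_rot: [[-0.153, 0.988, 0.003], [0.988, 0.153, -0.002], [-0.003, 0.003, -1.0]]
ft_force: [-7.5, 2.2, 16.0]
grip_width: 0.0388
```

Run:
```python
from h import *
need([.5435,-.006,.11],8.8)
```

```text
t 23.5 pos [ 0.5437 -0.0063  0.1098] yaw 8.796028248173187 F [-7.4661  2.1718 15.983 ] T [ 0.1689  1.6093 -0.0594] w 0.03876979715957445
shift total/0.02: [ 0.0145 -0.0095 -0.0109] turn total/120: [ 0.0014  0.0012 -0.    ]
```

Seated (pressing 16 N up). Release and lift.

Emit:
move_arm(
  motion=[
    [[0, 0, -0.02], [0, 0, 0], -1],
    [[0, 0, 0], [0, 0, 0], 1],
    [[0, 0, 0], [0, 0, 0], 1],
    [[0, 0, 0], [0, 0, 0], 1],
    [[0, 0, 0], [0, 0, 0], 1],
    [[0, 0, 0], [0, 0, 0], 1],
    [[0, 0, -0.3], [0.001, 0.001, 0], 1],
    [[0, 0, -0.6], [0, 0, 0], 1],
    [[0, 0, -0.9], [0, 0, 0], 1],
    [[0, 0, -0.9], [0, 0, 0], 1],
    [[0, 0, -0.9], [0, 0, 0], 1],
    [[0, 0, -0.9], [0, 0, 0], 1],
  ],
)

```text
time_s: 24.5
position: [0.5438, -0.0064, 0.2048]
tool_rot: [[-0.153, 0.988, 0.0], [0.988, 0.153, 0.0], [0.0, 0.0, -1.0]]
ft_force: [0.0, 0.2, -0.3]
grip_width: 0.0855
```

Run:
```python
from h import *
need([.533,.317,.24],103.2)
d=imaging.get_image("scene");crop(d,210,160,110,90,7,"s5s.png")
d=imaging.get_image("wrist"); cv2.imwrite("pics/s5w.png",d["img"])
```

```text
t 24.5 pos [ 0.5438 -0.0064  0.2048] yaw 8.786191099928352 F [ 0.0096  0.1776 -0.3145] T [0.0505 0.0211 0.009 ] w 0.08549512092683732
shift total/0.02: [16.0621  1.9389 -1.7587] turn total/120: [ 0.0002  0.0001 -0.7868]
```

View pics/s5s.png

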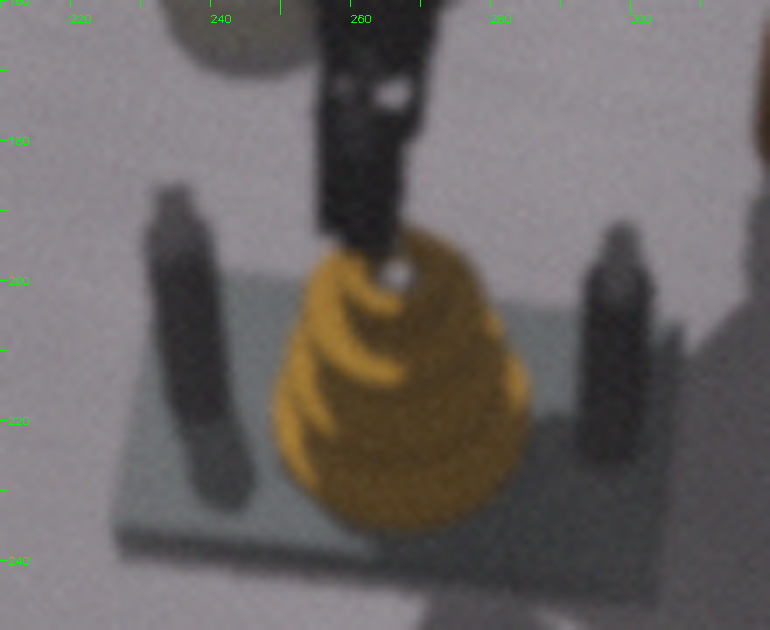

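View pics/s5w.png

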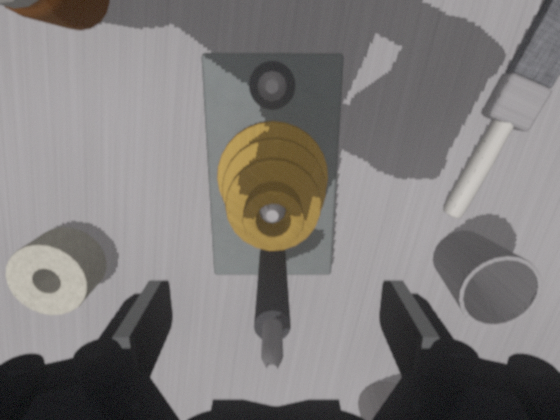

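Run:
```python
from h import *
d=imaging.get_image("wrist")
a=ray(d,271,86,.175);b=ray(d,272,356,.175);print(a,b,(a+b)/2,a-b, np.linalg.norm(a-b),np.degrees(np.arctan2(-(a-b)[0],(a-b)[1])), ray(d,272,214,.128))
```

```text
[0.5302 0.0735 0.175 ] [ 0.553  -0.0744  0.175 ] [ 0.5416 -0.0004  0.175 ] [-0.0228  0.1479 -0.    ] 0.14961953068677025 8.768245027574384 [ 0.5423 -0.0041  0.128 ]
```

Emit:
move_arm(
  motion=[
    [[0.5, 0.1, -0.9], [0, 0, 0], 1],
    [[0.95, 0.12, -0.9], [0, 0, 0], 1],
    [[0.95, 0.12, -0.3], [0, 0, 0], 1],
    [[0.95, 0.12, 0], [0, 0, 0], 1],
    [[0.95, 0.12, 0], [0, 0, 0], 1],
    [[0.95, 0.12, 0], [0, 0, 0], 1],
    [[0.95, 0.12, 0], [0, 0, 0], 1],
    [[0.95, 0.12, 0], [0, 0, 0], 1],
    [[0.95, 0.12, 0], [0, 0, 0], 1],
    [[0.95, 0.12, 0], [0, 0, 0], 1],
    [[0.95, 0.12, 0], [0, 0, 0], 1],
    [[0.95, 0.12, 0], [0, 0, 0], 1],
  ],
)

```text
time_s: 25.65
position: [0.5355, 0.2206, 0.2367]
tool_rot: [[-0.146, 0.989, -0.019], [0.989, 0.146, -0.0], [0.003, -0.019, -1.0]]
ft_force: [1.4, 0.3, 0.6]
grip_width: 0.0853
```

Emit:
move_arm(
  motion=[
    [[0, 0, 0], [0, 0, -0.059], 1],
    [[0, 0, 0], [0, 0, -0.059], 1],
    [[0, 0, 0], [0, 0, -0.059], 1],
    [[0, 0, 0], [0, 0, -0.059], 1],
    [[0, 0, 0], [0, 0, -0.059], 1],
    [[0, 0, 0], [0, 0, -0.059], 1],
    [[0, 0, 0], [0, 0, -0.059], 1],
    [[0, 0, 0], [0, 0, -0.059], 1],
    [[0, 0, 0], [0, 0, -0.059], 1],
    [[0, 0, 0], [0, 0, -0.059], 1],
    [[0, 0, 0], [0, 0, -0.059], 1],
    [[0, 0, 0], [0, 0, -0.059], 1],
  ],
)

```text
time_s: 26.65
position: [0.5304, 0.2246, 0.2214]
tool_rot: [[-0.996, -0.08, -0.046], [-0.08, 0.997, -0.004], [0.046, -0.001, -0.999]]
ft_force: [0.2, 0.7, 0.2]
grip_width: 0.0855
```

Run:
```python
from h import *
need([.533,.317,.2],103.2)
```

```text
t 26.65 pos [0.5304 0.2246 0.2214] yaw 94.57556487780276 F [0.1794 0.656  0.249 ] T [ 0.0494  0.0063 -0.0502] w 0.0855203392379685
shift total/0.02: [-0.548   4.5974  1.045 ] turn total/120: [ 0.0014 -0.0219 -0.0719]
```

Emit:
move_arm(
  motion=[
    [[-0.1, 0.9, 0], [0, -0.007, -0.03], 1],
    [[-0.1, 0.9, 0], [0, -0.007, -0.03], 1],
    [[-0.1, 0.9, 0.2], [0, -0.006, -0.01], 1],
    [[-0.1, 0.9, 0.2], [0, 0, 0], 1],
    [[-0.1, 0.7, 0.2], [0, 0, 0], 1],
    [[0, 0, 0], [0, 0, 0], 1],
    [[0, 0, 0], [0, 0, 0], 1],
  ],
)

```text
time_s: 27.23
position: [0.5226, 0.313, 0.2009]
tool_rot: [[-0.971, -0.237, -0.016], [-0.237, 0.972, -0.001], [0.016, 0.003, -1.0]]
ft_force: [0.2, 0.6, -0.4]
grip_width: 0.0854
```

Run:
```python
from h import *
need([.533,.317,.15],103.2)
d=imaging.get_image("wrist"); cv2.imwrite("pics/p1.png",cv2.resize(d["img"],(784,588)))
```

```text
t 27.2333 pos [0.5226 0.313  0.2009] yaw 103.70457370083626 F [ 0.2477  0.6128 -0.44  ] T [-0.0252 -0.006  -0.0374] w 0.08538542536475047
shift total/0.02: [-0.5941  0.0658  2.5378] turn total/120: [ 0.0013 -0.0075  0.0042]
```

View pics/p1.png

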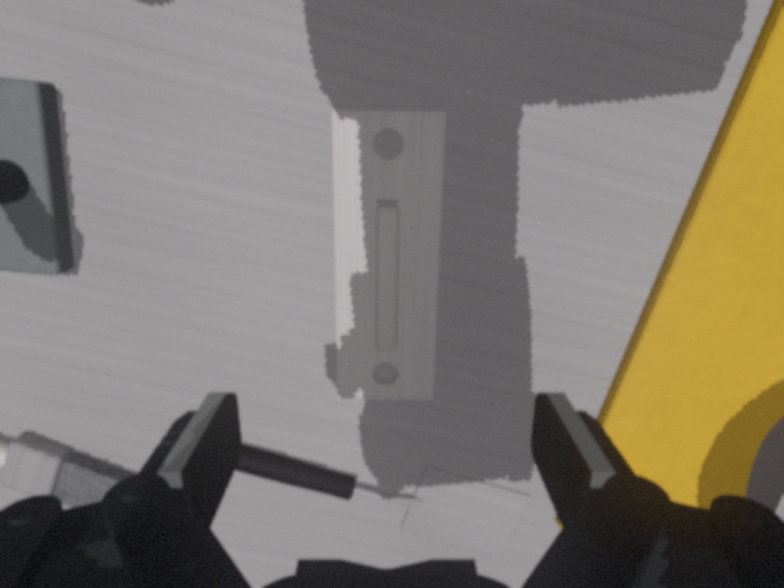

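Run:
```python
from h import *
d=imaging.get_image("wrist")
a=ray(d,388/1.4,144/1.4,.01);b=ray(d,386/1.4,373/1.4,.01);print(a,b,(a+b)/2,np.degrees(np.arctan2((a-b)[1],(a-b)[0])),np.linalg.norm(a-b))
h1=ray(d,388/1.4,203/1.4,.045);h2=ray(d,387/1.4,350/1.4,.045);print(h1,h2,(h1+h2)/2)
```

```text
[0.4539 0.2975 0.01  ] [0.6089 0.3339 0.01  ] [0.5314 0.3157 0.01  ] -166.76988928727798 0.15920080471905362
[0.4848 0.3048 0.045 ] [0.5756 0.3264 0.045 ] [0.5302 0.3156 0.045 ]
```

Emit:
move_arm(
  motion=[
    [[-0.1, 0.02, 0.4], [0, -0.003, 0.002], 1],
    [[-0.1, 0.02, 0.7], [0, -0.003, 0.002], 1],
    [[-0.1, 0, 0.7], [0, 0, 0], 1],
    [[-0.1, 0, 0.7], [0, 0, 0], 1],
    [[0, 0, 0.7], [0, 0, 0], 1],
    [[0, 0, 0.7], [0, 0, 0], 1],
    [[0, 0, 0.7], [0, 0, 0], 1],
    [[0, 0, 0.7], [0, 0, 0], 1],
    [[0, 0, 0.4], [0, 0, 0], 1],
    [[0, 0, 0], [0, 0, 0], 1],
    [[0, 0, 0], [0, 0, 0], 1],
  ],
)

```text
time_s: 28.25
position: [0.5342, 0.3078, 0.0804]
tool_rot: [[-0.977, -0.215, 0.003], [-0.215, 0.977, 0.003], [-0.004, 0.002, -1.0]]
ft_force: [-0.3, -0.4, 0.1]
grip_width: 0.0854
```

Run:
```python
from h import *
need([.531,.316,.017],103.2)
d=imaging.get_image("wrist"); cv2.imwrite("pics/p2.png",d["img"])
```

```text
t 28.25 pos [0.5342 0.3078 0.0804] yaw 102.41318355005147 F [-0.3098 -0.4287  0.102 ] T [ 0.0095  0.0226 -0.0198] w 0.08541344042214755
shift total/0.02: [0.0811 0.4313 3.1694] turn total/120: [ 0.0009  0.0017 -0.0066]
```

View pics/p2.png

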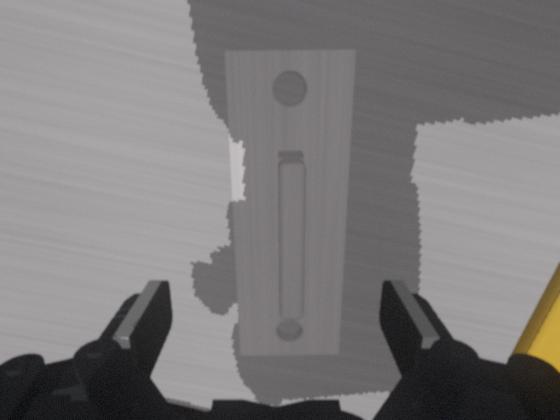

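Emit:
move_arm(
  motion=[
    [[0.04, 0.2, 0.4], [0, 0.001, -0.003], 1],
    [[0.04, 0.18, 0.4], [0, 0.001, -0.003], 1],
    [[0, 0, 0.4], [0, 0, 0], 1],
    [[0, 0, 0.4], [0, 0, 0], 1],
    [[0, 0, 0.4], [0, 0, 0], 1],
    [[0, 0, 0.3], [0, 0, 0], 1],
    [[0, 0, 0], [0, 0, 0], 1],
    [[0, 0, 0], [0, 0, 0], 1],
  ],
)

```text
time_s: 28.97
position: [0.5316, 0.3162, 0.0314]
tool_rot: [[-0.973, -0.229, 0.002], [-0.229, 0.973, 0.003], [-0.003, 0.002, -1.0]]
ft_force: [0.8, 0.2, -0.2]
grip_width: 0.0855
```

Run:
```python
from h import *
need([.531,.316,.017],103.2)
d=imaging.get_image("wrist"); cv2.imwrite("pics/p3.png",d["img"])
```

```text
t 28.9667 pos [0.5316 0.3162 0.0314] yaw 103.2316633197045 F [ 0.8238  0.236  -0.1722] T [-0.0088  0.0277  0.0429] w 0.08552343659915343
shift total/0.02: [ 0.0314 -0.0049  0.7183] turn total/120: [0.001  0.0013 0.0003]
```

View pics/p3.png

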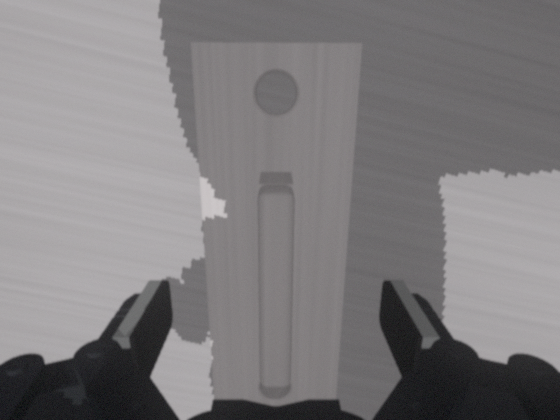

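Run:
```python
from h import *
d=imaging.get_image("wrist")
h1=ray(d,276,184,.045);h2=ray(d,275,392,.045);print(h1,h2,(h1+h2)/2,np.linalg.norm(h1-h2)); print(ray(d,276,92,.01))
```

```text
[0.4836 0.3046 0.045 ] [0.5778 0.3263 0.045 ] [0.5307 0.3155 0.045 ] 0.09665092551815357
[0.4534 0.2976 0.01  ]
```

Emit:
move_arm(
  motion=[
    [[0.02, 0, 0.2], [0, 0.001, 0], 1],
    [[0, 0, 0.2], [0, 0, 0], 1],
    [[0, 0, 0.2], [0, 0, 0], 1],
    [[0, 0, 0.15], [0, 0, 0], 1],
    [[0, 0, 0], [0, 0, 0], 1],
  ],
)

```text
time_s: 29.48
position: [0.532, 0.3162, 0.0165]
tool_rot: [[-0.974, -0.229, 0.003], [-0.229, 0.974, 0.003], [-0.004, 0.003, -1.0]]
ft_force: [-0.9, 0.5, 0.1]
grip_width: 0.0853
```

Run:
```python
from h import *
need([.531,.316,.017],103.2)
```

```text
t 29.4833 pos [0.532  0.3162 0.0165] yaw 103.2112410423185 F [-0.9314  0.536   0.0744] T [-0.0109  0.0329  0.0384] w 0.08534906806431085
shift total/0.02: [ 0.0514 -0.0003 -0.0251] turn total/120: [0.0012 0.0017 0.0001]
```

Emit:
move_arm(
  motion=[
    [[0.05, 0, -0.02], [0.001, 0.0015, 0], 1],
    [[0, 0, 0], [0, 0, 0], -1],
    [[0, 0, 0], [0, 0, 0], -1],
    [[0, 0, 0], [0, 0, 0], -1],
    [[0, 0, 0], [0, 0, 0], -1],
    [[0, 0, 0], [0, 0, 0], -1],
    [[0, 0, 0], [0, 0, 0], -1],
    [[0, 0, 0], [0, 0, 0], -1],
    [[0, 0, 0], [0, 0, 0], -1],
    [[0, 0, 0], [0, 0, 0], -1],
  ],
  squeeze=100,
)

```text
time_s: 30.32
position: [0.5311, 0.316, 0.0175]
tool_rot: [[-0.974, -0.229, 0.001], [-0.229, 0.974, 0.0], [-0.001, 0.0, -1.0]]
ft_force: [0.6, -0.4, 1.1]
grip_width: 0.0123
```

Run:
```python
from h import *
need([.531,.316,.24],103.2)
d=imaging.get_image("wrist"); cv2.imwrite("pics/p4.png",d["img"])
```

```text
t 30.3167 pos [0.5311 0.316  0.0175] yaw 103.21491014138442 F [ 0.6063 -0.4227  1.0783] T [-0.0525  0.0651 -0.0512] w 0.012274773729354737
shift total/0.02: [ -0.0032   0.0023 -11.1252] turn total/120: [0.     0.0003 0.0001]
```

View pics/p4.png

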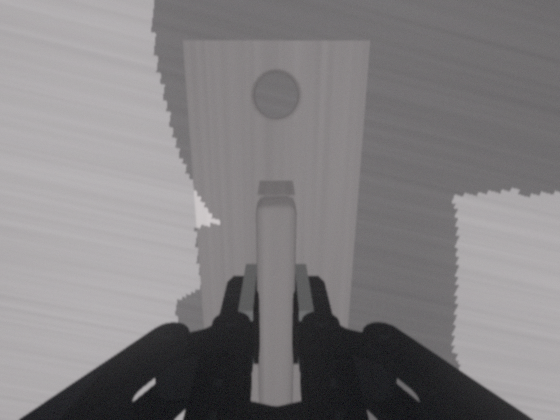

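Run:
```python
from h import *
d=imaging.get_image("wrist"); o=readout.observe()
p=ray(d,276,94,.01); print(p,o["tool_rot"].T@(p-o["position"]))
```

```text
[0.4534 0.2975 0.01  ] [ 0.0799 -0.0002  0.0075]
```

Emit:
move_arm(
  motion=[
    [[0, 0, -0.2], [0, 0, 0], -1],
    [[0, 0, -0.4], [0, 0, 0], -1],
    [[0, 0, -0.7], [0, 0, 0], -1],
    [[0, 0, -0.9], [0, 0, 0], -1],
    [[0, 0, -0.9], [0, 0, 0], -1],
    [[0, 0, -0.9], [0, 0, 0], -1],
    [[0, 0, -0.9], [0, 0, 0], -1],
    [[0, 0, -0.9], [0, 0, 0], -1],
    [[0, 0, -0.9], [0, 0, 0], -1],
    [[0, 0, -0.9], [0, 0, 0], -1],
    [[0, 0, -0.9], [0, 0, 0], -1],
    [[0, 0, -0.9], [0, 0, 0], -1],
  ],
)

```text
time_s: 31.42
position: [0.5261, 0.3143, 0.2093]
tool_rot: [[-0.973, -0.229, -0.021], [-0.229, 0.973, -0.007], [0.022, -0.002, -1.0]]
ft_force: [-0.4, 0.4, -4.3]
grip_width: 0.0124
```

Emit:
move_arm(
  motion=[
    [[0, 0, -0.9], [0, 0, 0.03], -1],
    [[0, 0, -0.6], [0, 0, 0.055], -1],
    [[0, 0, 0], [0, 0, 0.055], -1],
    [[0, 0, 0], [0, 0, 0.055], -1],
    [[0, 0, 0], [0, 0, 0.055], -1],
    [[0, 0, 0], [0, 0, 0.055], -1],
    [[0, 0, 0], [0, 0, 0.055], -1],
    [[0, 0, 0], [0, 0, 0.055], -1],
    [[0, 0, 0], [0, 0, 0.055], -1],
    [[0, 0, 0], [0, 0, 0.055], -1],
    [[0, 0, 0], [0, 0, 0.055], -1],
    [[0, 0, 0], [0, 0, 0.055], -1],
  ],
)

```text
time_s: 32.42
position: [0.5223, 0.3133, 0.2475]
tool_rot: [[-0.399, 0.917, -0.024], [0.917, 0.399, -0.008], [0.003, -0.025, -1.0]]
ft_force: [0.3, 0.4, -4.5]
grip_width: 0.0124
```

Run:
```python
from h import *
need([.543,-.005,.24],8.8)
```

```text
t 32.4167 pos [0.5223 0.3133 0.2475] yaw 23.53453608192295 F [ 0.2612  0.3826 -4.5481] T [-0.0026 -0.0363 -0.0039] w 0.01243573668269763
shift total/0.02: [-15.0075  -5.3947   0.4707] turn total/120: [-0.012   0.0003  0.1228]
```

Emit:
move_arm(
  motion=[
    [[0, 0, 0], [-0.004, 0, 0.045], -1],
    [[0, 0, 0], [-0.004, 0, 0.045], -1],
    [[0, 0, 0], [-0.004, 0, 0.033], -1],
    [[-0.5, 0, 0], [0, 0, 0], -1],
    [[-0.9, -0.1, 0], [0, 0, 0], -1],
    [[-0.9, -0.1, 0], [0, 0, 0], -1],
    [[-0.9, -0.1, 0], [0, 0, 0], -1],
    [[-0.9, -0.1, 0], [0, 0, 0], -1],
    [[-0.9, -0.1, 0], [0, 0, 0], -1],
    [[-0.9, -0.1, 0], [0, 0, 0], -1],
    [[-0.9, -0.1, 0], [0, 0, 0], -1],
    [[-0.9, -0.1, 0], [0, 0, 0], -1],
  ],
)

```text
time_s: 33.42
position: [0.5231, 0.1491, 0.2476]
tool_rot: [[-0.158, 0.987, -0.011], [0.987, 0.158, -0.004], [-0.002, -0.012, -1.0]]
ft_force: [0.5, 0.1, -5.0]
grip_width: 0.0121
```

Run:
```python
from h import *
need([.5432,-.0055,.24],8.8)
```

```text
t 33.4167 pos [0.5231 0.1491 0.2476] yaw 9.117345111344406 F [ 0.5095  0.1149 -4.9962] T [ 0.0011 -0.0508 -0.0174] w 0.01213075679917901
shift total/0.02: [-7.7902 -0.2266  0.3985] turn total/120: [-0.0057  0.001   0.0027]
```

Emit:
move_arm(
  motion=[
    [[-0.9, -0.02, 0], [-0.002, 0, 0.001], -1],
    [[-0.9, -0.02, 0], [-0.002, 0, 0.001], -1],
    [[-0.9, -0.02, 0], [-0.001, 0, 0], -1],
    [[-0.9, -0.02, 0], [0, 0, 0], -1],
    [[-0.9, -0.02, 0], [0, 0, 0], -1],
    [[-0.9, -0.02, 0], [0, 0, 0], -1],
    [[-0.8, -0.02, 0], [0, 0, 0], -1],
    [[-0.5, 0, 0], [0, 0, 0], -1],
    [[0, 0, 0], [0, 0, 0], -1],
    [[0, 0, 0], [0, 0, 0], -1],
  ],
)

```text
time_s: 34.25
position: [0.5374, 0.0007, 0.2491]
tool_rot: [[-0.171, 0.985, -0.008], [0.985, 0.171, -0.004], [-0.002, -0.009, -1.0]]
ft_force: [0.1, 0.8, -4.7]
grip_width: 0.0125
```

Run:
```python
from h import *
need([.5432,-.0055,.21],8.8)
d=imaging.get_image("wrist"); cv2.imwrite("pics/q1.png",d["img"])
```

```text
t 34.25 pos [0.5374 0.0007 0.2491] yaw 9.818267082361453 F [ 0.0791  0.8095 -4.7182] T [ 0.0678 -0.0346  0.0015] w 0.012478315009462681
shift total/0.02: [-0.3505  0.2501  1.955 ] turn total/120: [-0.0043  0.001   0.0085]
```

View pics/q1.png

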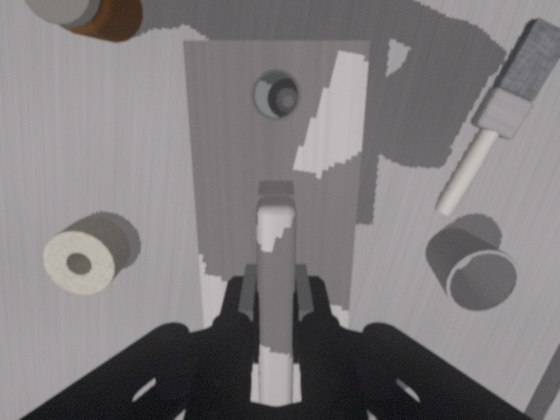

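Emit:
move_arm(
  motion=[
    [[-0.18, 0.13, 0.1], [-0.002, 0.0005, 0.004], -1],
    [[-0.15, 0.1, 0.4], [-0.002, 0.0005, 0.004], -1],
    [[0, 0, 0.5], [0, 0, 0], -1],
    [[0, 0, 0.5], [0, 0, 0], -1],
    [[0, 0, 0.3], [0, 0, 0], -1],
    [[0, 0, 0], [0, 0, 0], -1],
    [[0, 0, 0], [0, 0, 0], -1],
  ],
)

```text
time_s: 34.88
position: [0.5433, -0.0019, 0.2095]
tool_rot: [[-0.158, 0.987, 0.0], [0.987, 0.158, 0.001], [0.001, 0.0, -1.0]]
ft_force: [0.8, -0.1, -4.9]
grip_width: 0.0122
```

Run:
```python
from h import *
need([.5432,-.0055,.2],8.8)
d=imaging.get_image("wrist"); crop(d,200,20,160,120,5,"q2.png")
```

```text
t 34.8833 pos [ 0.5433 -0.0019  0.2095] yaw 9.080114851610658 F [ 0.8113 -0.1179 -4.8787] T [-0.0093  0.0269 -0.0135] w 0.012180375804319334
shift total/0.02: [-0.1757 -0.0349  0.4734] turn total/120: [ 0.0001 -0.0007  0.0023]
```

View pics/q2.png

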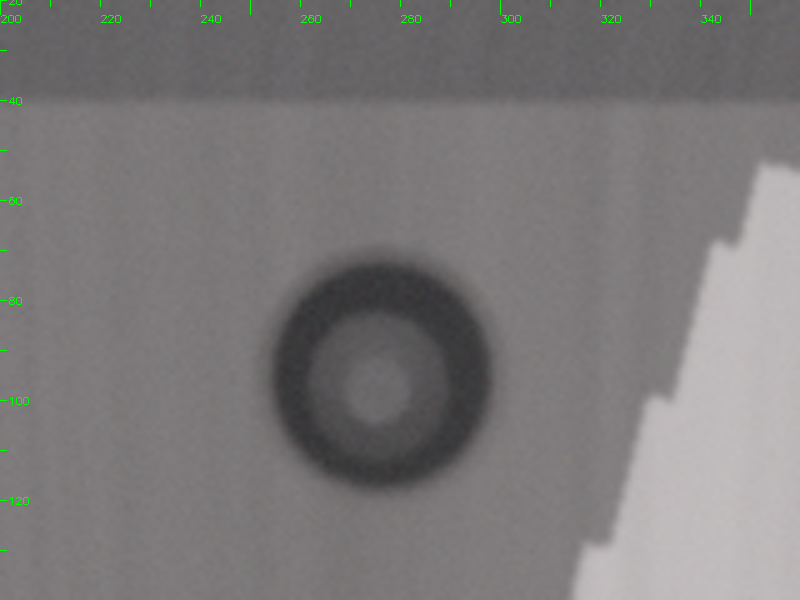

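Run:
```python
from h import *
d=imaging.get_image("wrist"); z=readout.observe()["position"][2]
h=ray(d,276.2,95,z-.0175+.01);p=ray(d,275.4,97.8,.175);print(h,p,p-h)
```

```text
[0.5306 0.0755 0.2024] [0.5307 0.0734 0.175 ] [ 0.     -0.0021 -0.0274]
```

Emit:
move_arm(
  motion=[
    [[-0.1, 0, 0.1], [0, 0, 0.001], -1],
    [[-0.04, 0, 0.15], [0, 0, 0.001], -1],
    [[0, 0, 0.15], [0, 0, 0], -1],
    [[0, 0, 0.15], [0, 0, 0], -1],
    [[0, 0, 0], [0, 0, 0], -1],
    [[0, 0, 0], [0, 0, 0], -1],
  ],
)

```text
time_s: 35.48
position: [0.5446, -0.0052, 0.1992]
tool_rot: [[-0.153, 0.988, 0.004], [0.988, 0.153, 0.001], [-0.0, 0.004, -1.0]]
ft_force: [-0.1, 0.2, -4.6]
grip_width: 0.0123
```

Run:
```python
from h import *
need([.5433,-.0045,.1525],8.8)
d=imaging.get_image("wrist"); crop(d,200,20,160,120,5,"q3.png")
s=imaging.get_image("scene"); crop(s,210,120,110,90,7,"q3s.png")
```

```text
t 35.4833 pos [ 0.5446 -0.0052  0.1992] yaw 8.807163895038764 F [-0.146   0.1929 -4.6431] T [-0.0062  0.0206 -0.0748] w 0.012349695385335552
shift total/0.02: [ 0.0463 -0.0672  2.3332] turn total/120: [0.0018 0.     0.0001]
```

View pics/q3.png

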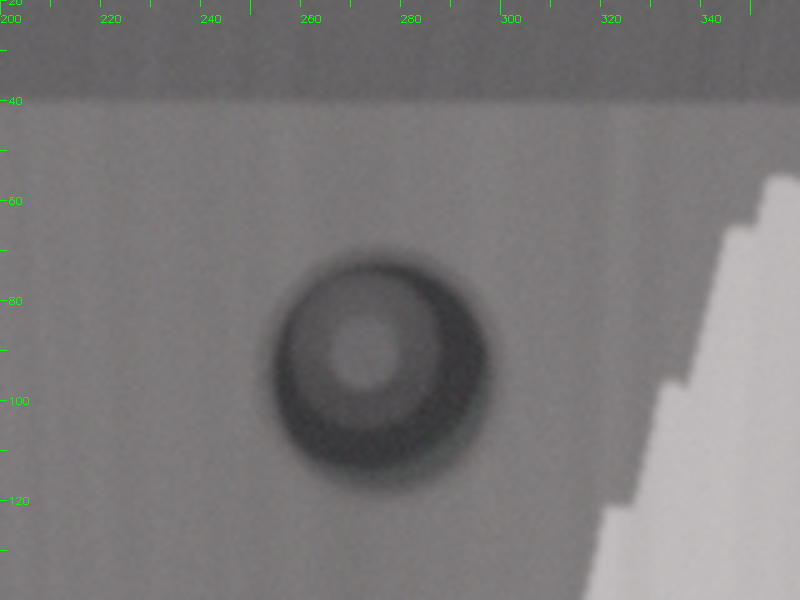

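View pics/q3s.png

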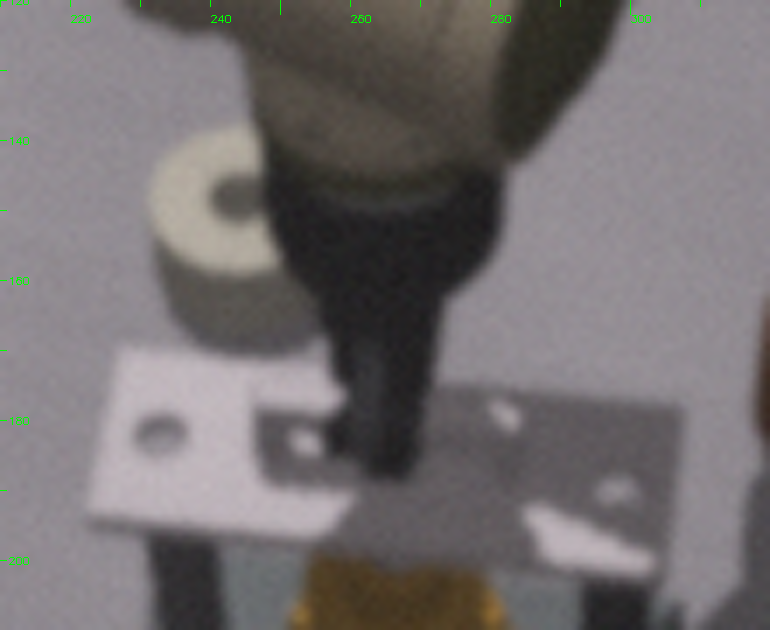

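Run:
```python
from h import *
d=imaging.get_image("wrist"); z=readout.observe()["position"][2]
h=ray(d,276.2,95,z-.0175+.01);p=ray(d,272.5,90.5,.175);print(h,p,p-h)
```

```text
[0.5323 0.0722 0.1918] [0.5306 0.0733 0.175 ] [-0.0017  0.0011 -0.0168]
```

Emit:
move_arm(
  motion=[
    [[0.06, -0.085, 0.1], [0.002, 0, 0], -1],
    [[0, 0, 0.15], [0, 0, 0], -1],
    [[0, 0, 0.15], [0, 0, 0], -1],
    [[0, 0, 0], [0, 0, 0], -1],
  ],
)

```text
time_s: 35.97
position: [0.5427, -0.0041, 0.1909]
tool_rot: [[-0.153, 0.988, 0.0], [0.988, 0.153, -0.0], [-0.0, 0.0, -1.0]]
ft_force: [-0.2, -0.3, -4.8]
grip_width: 0.0124
```

Run:
```python
from h import *
need([.543,-.0041,.1525],8.8)
d=imaging.get_image("wrist"); crop(d,200,20,160,120,5,"q4.png")
```

```text
t 35.9667 pos [ 0.5427 -0.0041  0.1909] yaw 8.814013352075277 F [-0.2343 -0.3122 -4.7615] T [0.042  0.0238 0.0013] w 0.012375102686703712
shift total/0.02: [-0.001   0.0162  1.919 ] turn total/120: [0.0001 0.0002 0.0001]
```

View pics/q4.png

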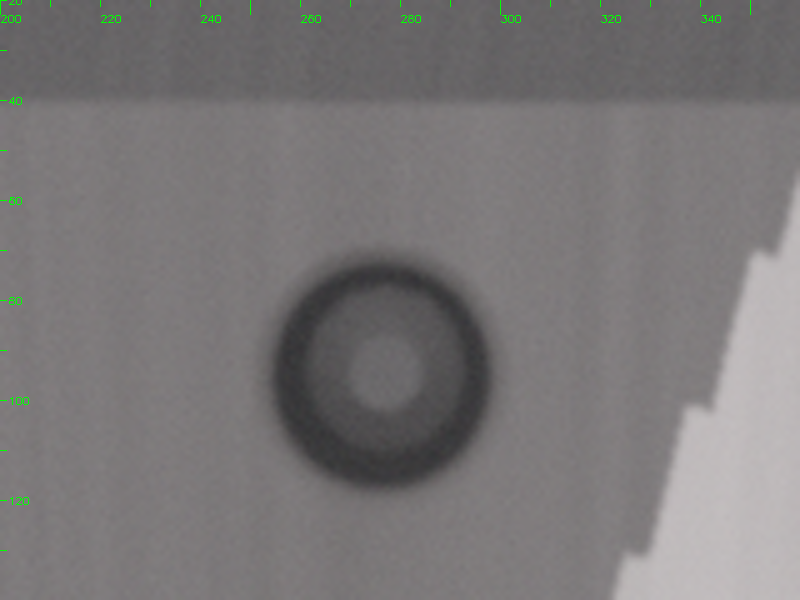

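Emit:
move_arm(
  motion=[
    [[0, 0.015, 0.12], [0, 0, 0], -1],
    [[0, 0, 0.15], [0, 0, 0], -1],
    [[0, 0, 0.15], [0, 0, 0], -1],
    [[0, 0, 0.15], [0, 0, 0], -1],
    [[0, 0, 0.1], [0, 0, 0], -1],
  ],
)

```text
time_s: 36.43
position: [0.5434, -0.0042, 0.1768]
tool_rot: [[-0.153, 0.988, 0.001], [0.988, 0.153, -0.001], [-0.001, 0.001, -1.0]]
ft_force: [-0.2, -0.3, -5.7]
grip_width: 0.0123
```

Run:
```python
from h import *
need([.543,-.0041,.1525],8.8)
d=imaging.get_image("wrist"); crop(d,200,20,160,120,5,"q5.png")
```

```text
t 36.4333 pos [ 0.5434 -0.0042  0.1768] yaw 8.81646752518018 F [-0.1903 -0.2693 -5.6965] T [0.014  0.016  0.0131] w 0.012331729249346755
shift total/0.02: [ 0.0075 -0.0205  1.2158] turn total/120: [0.0006 0.0004 0.0001]
```

View pics/q5.png

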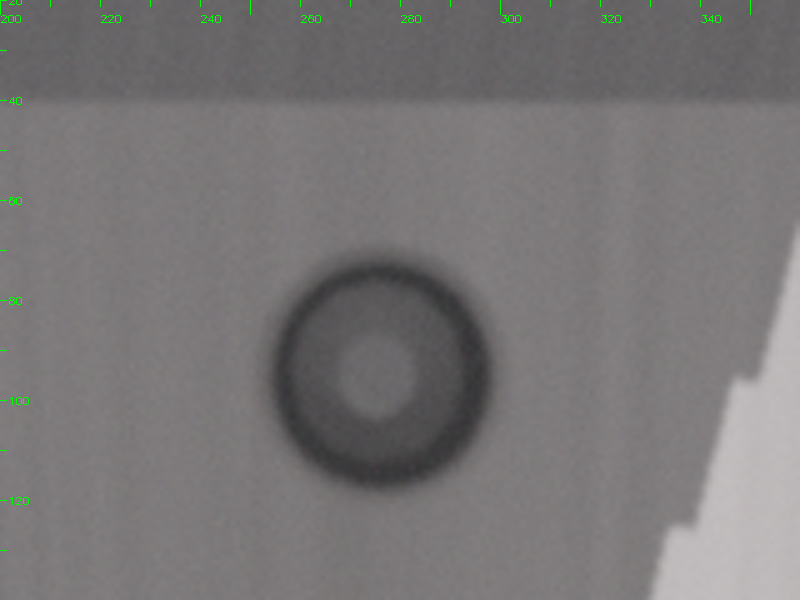

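Underside is past the tip taper, no contact forces. Continue down.

Emit:
move_arm(
  motion=[
    [[0.01, -0.02, 0.15], [0, 0, 0], -1],
    [[0, 0, 0.15], [0, 0, 0], -1],
    [[0, 0, 0.15], [0, 0, 0], -1],
    [[0, 0, 0.15], [0, 0, 0], -1],
    [[0, 0, 0.15], [0, 0, 0], -1],
    [[0, 0, 0.12], [0, 0, 0], -1],
    [[0, 0, 0.08], [0, 0, 0], -1],
  ],
)

```text
time_s: 37.07
position: [0.5429, -0.004, 0.1555]
tool_rot: [[-0.153, 0.988, 0.001], [0.988, 0.153, -0.001], [-0.001, 0.001, -1.0]]
ft_force: [0.3, 0.2, -4.4]
grip_width: 0.0128
```

Run:
```python
from h import *
need([.543,-.0041,.1525],8.8)
```

```text
t 37.0667 pos [ 0.5429 -0.004   0.1555] yaw 8.816278280268827 F [ 0.2847  0.1646 -4.4108] T [-0.0125 -0.0492 -0.0339] w 0.01275874613698786
shift total/0.02: [-0.0052  0.0052  0.1517] turn total/120: [0.0004 0.0003 0.0001]
```

Emit:
move_arm(
  motion=[
    [[0, 0, 0.1], [0, 0, 0], -1],
    [[0, 0, 0.1], [0, 0, 0], -1],
    [[0, 0, 0.1], [0, 0, 0], -1],
  ],
)

```text
time_s: 37.32
position: [0.5431, -0.0041, 0.1524]
tool_rot: [[-0.154, 0.988, 0.004], [0.988, 0.154, -0.001], [-0.002, 0.003, -1.0]]
ft_force: [-9.6, 1.3, 21.6]
grip_width: 0.0119
```

Run:
```python
from h import *
need([.543,-.0041,.1525],8.8)
```

```text
t 37.3167 pos [ 0.5431 -0.0041  0.1524] yaw 8.830992146113275 F [-9.5926  1.2568 21.5861] T [ 0.2412  1.8349 -0.0348] w 0.011912582196147907
shift total/0.02: [-0.0015 -0.0065 -0.0058] turn total/120: [0.0016 0.0009 0.0003]
```

Seated at the expected height, contact felt. Release and lift.

Emit:
move_arm(
  motion=[
    [[0, 0, -0.02], [0, 0, 0], -1],
    [[0, 0, 0], [0, 0, 0], -0.5],
    [[0, 0, 0], [0, 0, 0], 0.3],
    [[0, 0, 0], [0, 0, 0], 1],
    [[0, 0, 0], [0, 0, 0], 1],
    [[0, 0, 0], [0, 0, 0], 1],
    [[0, 0, 0], [0, 0, 0], 1],
    [[0, 0, -0.3], [0, 0, 0], 1],
    [[0, 0, -0.6], [0, 0, 0], 1],
    [[0, 0, -0.8], [0, 0, 0], 1],
    [[0, 0, -0.8], [0, 0, 0], 1],
    [[0, 0, -0.8], [0, 0, 0], 1],
  ],
)

```text
time_s: 38.32
position: [0.5429, -0.004, 0.2218]
tool_rot: [[-0.153, 0.988, 0.003], [0.988, 0.153, -0.001], [-0.002, 0.003, -1.0]]
ft_force: [-0.1, 0.4, 0.3]
grip_width: 0.0857
```

Emit:
move_arm(
  motion=[
    [[0, 0, -0.8], [0, 0, 0], 1],
    [[0, 0, -0.8], [0, 0, 0], 1],
    [[-0.5, 0, -0.4], [0, 0, 0], 1],
    [[-0.9, 0, 0], [0, 0, 0], 1],
    [[-0.9, 0, 0], [0, 0, 0], 1],
    [[-0.5, 0, 0], [0, 0, 0], 1],
    [[0, 0, 0], [0, 0, 0], 1],
    [[0, 0, 0], [0, 0, 0], 1],
  ],
)

```text
time_s: 38.98
position: [0.5524, -0.0607, 0.2719]
tool_rot: [[-0.155, 0.988, 0.013], [0.988, 0.155, -0.004], [-0.006, 0.013, -1.0]]
ft_force: [0.8, 0.1, -0.6]
grip_width: 0.0851
```

Run:
```python
from h import *
need([.543,-.0041,.1525],8.8)
d=imaging.get_image("wrist"); cv2.imwrite("pics/f_w.png",d["img"])
s=imaging.get_image("scene"); crop(s,205,150,120,95,6,"f_s.png"); cv2.imwrite("pics/f_scene.png",s["img"])
```

```text
t 38.9833 pos [ 0.5524 -0.0607  0.2719] yaw 8.904846376752626 F [ 0.8219  0.0885 -0.6167] T [-0.0225 -0.0418  0.0403] w 0.08514205452848148
shift total/0.02: [ 2.9022 -0.0996  5.9537] turn total/120: [0.0061 0.0027 0.0009]
```

View pics/f_w.png

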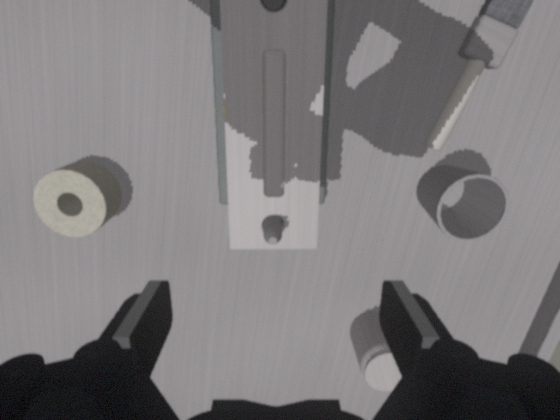

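View pics/f_s.png

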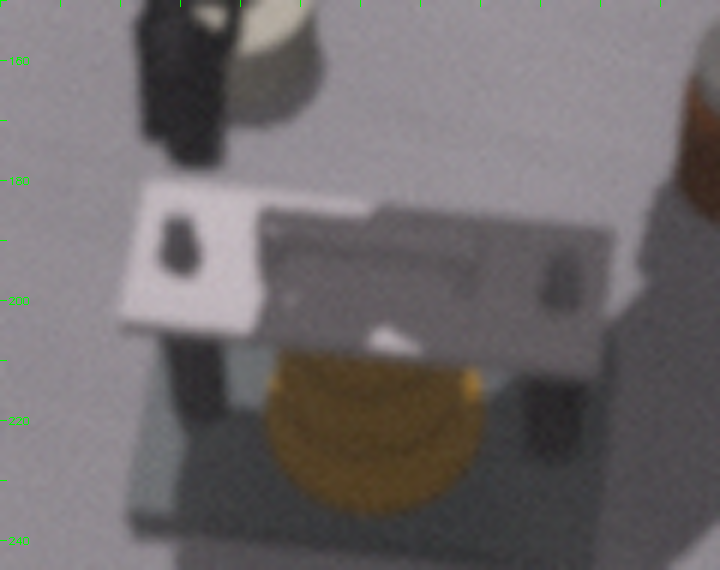

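View pics/f_scene.png

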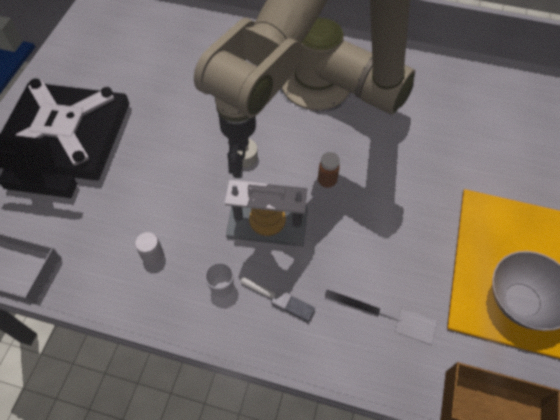

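Run:
```python
from rig import job
print(job.close_job())
```

```text
the job is handed in; nothing more can be done
None
```

The middle weight, the small weight and the keeper plate are packed on the stand in that order, and I handed the job in at about 39 s of the 72 s.

- **Weights:** I threaded each one onto the centre post and lowered it while held. Each came to rest with the arm within 0.5 mm of its expected home height. The middle one took a few extra small nudges before the wrist force showed the stack carrying it. The small one registered 16 N of contact at the bottom.
- **Keeper plate:** I centred it over the left pin using the wrist camera, the only pin visible through its hole at the time. I lowered it level and felt 22 N of contact within 0.1 mm of its home height.
- **Last pictures:** They show both pins through the plate's holes, the plate level, the stack concentric, the gripper open and clear, and the other things where they were.

- **Camera disagreement:** The scene camera differed from the top and wrist cameras by 4–9 mm in x. I went by the wrist camera together with what the arm felt on contact.
- **Not measured:** I judged final levelness and whether the bystanders had moved only by eye. Plate seating rests on the contact force and arm height.

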